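# Hang the slide rack to drain

## Task

Hang the loose flat S-hook over the rail of the drip stand so that it sits down in the rail's locating groove - rest it lightly on the rail and slide it along until it drops in - and let go of it. Then hang the wire slide rack by its handle from the S-hook's lower curl and leave it hanging still. The rack holds glass slides: keep it upright, never lean hard on the rail or the hook, and leave the other things on the bench alone.

Things in the scene. Friction and masses are not known exactly. Their poses are not given: they have to be found in the camera images.
- stand: fixed drip stand: aluminium drip tray 130 (x) x 280 (y) x 14 mm and two posts (256 mm apart, 50 mm behind the rail) carrying a level steel rail at 225 mm. Origin: on the bench under the rail's middle; x points away from the robot's side, y along the rail. The sleeve with the rail's groove is set anew each time: groove middle anywhere from y = -33 to +33 mm, not measured; see or feel it
- rail_mid (a point): middle of the rail's axis, 225 mm over the stand's origin, axes as the stand. The rail is 18 mm thick (free length y -120..120 mm) but for one groove round it, 27 mm wide with a core 8 mm thick. The hook's origin is 2 mm below the axis when it lies on the thick rail and 7 mm below it in the groove. The sleeve does not shift under a hand's push
- hook: loose S-hook, bent steel strip 20 mm wide (its y), 3 mm thick, 122 mm tall, 60 g. Origin: centre of upper curl, z up, plane x-z. Upper curl: inner radius 11 mm, open below; free tip on the +x side, flared from x = 12.5 to 17, down to z = -10 mm. Leg at x = -12.5 down to z = -25, then slanting to x = 10.5, z = -82 mm. To be hung with its x along the stand's x. Starts upright in the block
- lower_curl (a point): centre of the hook's lower curl (hook frame 0, 0, -95 mm), axes as the hook: inner radius 9 mm, open above, free tip on the -x (robot) side, flared to x = -13.5 mm, its end 14 mm above this point (mouth about 18 mm). A hung handle's bar axis rests 6.5 mm below this point. The hook swings freely about the rail
- block: fixed grey parking block 64 x 52 x 31 mm; the hook's lower curl stands loosely in its pocket (28 x 22 mm, floor 5 mm over the bench), both turned alike. Origin: centre of the underside. It and the rack start on the right-hand bench, 6 mm higher than the left one
- rack: loose wire slide rack with upright glass slides, about 0.16 kg: body 87 (x) x 50 (y) x 35 mm high, with a rigid handle in its middle: an upside-down U of 5 mm wire in the y-z plane, 50 mm wide outside, 40 mm inside, top 92 mm over the bench. Can be gripped across its two legs. Origin: centre of the underside, z up
- bail (a point): middle of the axis of the rack handle's top bar, 90 mm above the rack's origin; the bar runs along the rack's y
- specimen_cup: bystander: specimen cup with yellow lid, 63 x 63 x 65 mm; origin at the underside
- coplin_jar: bystander: staining jar, 52 x 52 x 104 mm; origin at the underside
- immersion_oil: bystander: small brown bottle, 28 x 27 x 60 mm; origin at the underside

How it is judged (in metres and radians):
On the way, in this order (a step that is already met when the one before it is completed fails the run):
1. the S-hook hangs on the rail, dropped into the groove, and the gripper has let go of it (z of hook in the frame of rail_mid between -0.0095 and -0.005 m and x of hook in the frame of rail_mid between -0.009 and 0.009 m and contact force between hook and stand above 0.2 N and contact force between the fingers and hook below 0.05 N), for 0.2 s.
2. the rack hangs by its handle in the hook's lower curl, clear of the tray (distance between bail and lower_curl below 0.0105 m and contact force between rack and hook above 0.6 N and height (world z) of rack above 0.02 m), for 0.2 s.
At the end, for the whole second after the job is handed in: Hook hangs in the rail's groove (origin 5 to 9.5 mm below the rail axis, within 9 mm in x); the rack's bar is within 10.5 mm of the lower curl's centre, its weight on the hook; rack over 20 mm above the bench, upright within 0.3 rad, off the stand, hook and rack at rest (under 0.1 m/s) (all of step 2 and z of hook in the frame of rail_mid between -0.0095 and -0.005 m and x of hook in the frame of rail_mid between -0.009 and 0.009 m and angle between rack's own z axis and vertical below 0.3 rad and contact force between rack and stand below 0.1 N and linear speed of each of rack, hook below 0.1 m/s); the robot touches nothing.
It fails at once if the hook or the rack is pressed on the stand with more than 20 N (contact force between any of hook, rack and stand above 20 N).
It fails at once if the rack is pressed on the hook with more than 20 N (contact force between rack and hook above 20 N).
It fails at once if the arm or fingers push on the stand with more than 20 N (contact force between any of the arm, the fingers and stand above 20 N).
It fails at once if the rack is tipped more than 0.7 rad (angle between rack's own z axis and vertical above 0.7 rad).
It fails at once if a bystander is moved more than 20 mm (distance of any of specimen_cup, coplin_jar, immersion_oil from where it was at the start of the episode above 0.02 m).
It also fails if it takes over 72 s, if anything falls off the work surface, if the arm or the gripper's body presses on something with over 40 N, if the wrist force passes 120 N, or if a joint passes its speed limit or range.

## Robot

A 7-joint arm with a two-finger parallel gripper is mounted at the origin on a cart in front of the work surface, level with it; the furniture and walls round the work are solid. World frame = base frame: x ahead of the robot, y to its left, z up, the work surface at z = 0. Lengths are in m, angles in degrees, forces in N, time in s.
With the tool pointing down it reaches from about 0.425 to 1.025 m from the base axis. Payload 9.4 kg.
Tool frame: the origin (TCP) lies midway between the tips of the shut fingers; the grasp point (between the pads) lies 19 mm behind it (env.hold_point_z is the distance from the TCP to the grasp point, in m); z points along the fingers, y is the line along which they close (so a half turn about z gives the same grasp; the last joint's range is limited). The gripper opens to 93 mm and grips with 3 to 60 N. Pads are 15 mm wide; open, the fingers measure 128 mm over their backs; the gripper's body (75 mm by 188 mm) begins 65 mm behind the grasp point.
Start: joints at [67.34, 34.337, -0.143, 91.639, 0.103, 54.024, -4.572], TCP at [0.227, -0.688, 0.219] pointing down, gripper open.
Joint ranges: [-147.43, 147.43], [-19.82, 112.94], [-74.19, 73.91], [6.32, 146.72], [-59.91, 239.91], [6.04, 106.73], [-150.56, 150.56]. Speed limits (degrees/s): [127.2, 127.2, 172.46, 172.46, 180, 180, 180].

## Interface

Orientations are given as a 3x3 rotation matrix whose columns are the frame's x, y, z axes.
In Python, from cell import env, cams gives the robot as it stands.
- The arm moves only by the tool carry_out, never from a script. Its argument "increments" is a list of rows, each a list of 7 numbers: the shift along the tool's x, y, z in cm, then the turn, a rotation vector about the tool's x, y, z in rad, then the opening, from 0 (shut) to 1 (fully open). A call has exactly 10 rows; each row is the pose to reach, as a shift and turn from the pose commanded when the call began, along the tool's axes at that moment; what a row does not reach only later rows make up. A row lasts 1/10 s, in which the tool goes at most 50 mm and 8.59 degrees, less where a joint would pass 70% of its speed; a pose out of reach is approached as far as the arm can. A call with a gripper value outside its range is refused whole. The fingers move at their own pace and stop on an object; "squeeze" is the grip in N (left out, the last holds). Time passes only in rows, so rows that repeat a pose let the fingers close, or fill a call up. It gives the time, the measured TCP pose, the force, the opening and the grip force at its end, in the units of the state.
- env.read_state(): the state, without advancing time (a new reading comes with each control period).
- cams.capture(name): name is "scene" or "top" or "wrist"; returns the picture (384x512x3 uint8, blue, green, red); there is no depth.
- cams.camera_info(name): a dict with "K" (3x3 intrinsics, pixels), "k1" (the pictures are not rectified: a ray, as slopes to the right and down, at radius r is drawn at 1 + k1 r^2 times it, then the intrinsics apply), "world_to_cam" (4x4, takes a point from world to camera coordinates); the wrist camera has in their place "hand_eye" (4x4, takes a point from camera to tool coordinates, whose origin is the TCP and whose axes are the flange's). Camera axes: x right, y down, z forward; pixel columns grow to the right and rows downward; lengths in m; the calibration is good to about 2 mm. A picture is of the moment at which its call begins: read the wrist's pose just before it. camera_info takes no time and is no camera call.
- env.sign_off(): hands the job in; it is judged then, once.
The state is a dict: "time": time; "joint_positions": joint angles; "joint_velocities": joint speeds; "tau": joint torques, N m; "position": TCP position; "eef_rot": TCP orientation; "ft_force": force on the tool from outside, world axes, zero at the start; "moment": the same for the moment, N m; "width": finger opening in m; "grasp_force": force on a finger pad.
Only numpy, scipy, OpenCV 4.12 (cv2) and the standard library are available. Lean on these libraries where they do the work, as an engineer would, in place of code of your own. Each camera call takes 0.05 s, during which the arm holds its last target. There are 200 camera calls.

## Working session

There is one attempt and no reset: what is moved stays moved. The work goes in short steps, Python scripts to look and compute and a tool call to move; the robot and the scene stay as the last step left them, time stands still between calls to the robot, and variables do not carry over. Pictures are saved under pics/ and viewed, at most 10 in all, crops included, and the job is handed in when it is done.

Besides the shell and the picture viewer there is one more tool, called after ">>>" as name([rows], argument=value, ...), one row to a line, values as JSON. carry_out: Moves the arm, as the interface text tells. Its arguments: {"type":"object","properties":{"increments":{"type":"array"},"squeeze":{"type":"number"}},"required":["increments"]}

```bash
mkdir -p pics; ls; python3 - <<'E'
from cell import env, cams
import cv2,numpy as np
np.set_printoptions(precision=4,suppress=True)
s=env.read_state();print(s['time'],s['position'],s['eef_rot'],s['width'],env.hold_point_z)
for n in("scene","top"):
    cv2.imwrite(f"pics/{n}0.png",cams.capture(n)); print(n,cams.camera_info(n))
print(cams.camera_info("wrist"))
a=cv2.imread("pics/scene0.png");cv2.imwrite("pics/scene0b.png",cv2.resize(a,(800,600)))
a=cv2.imread("pics/top0.png");cv2.imwrite("pics/top0b.png",cv2.resize(a,(800,600)))
E
```

```text
pics
0.0 [ 0.2271 -0.688   0.2178] [[ 0.9496  0.3135 -0.0006]
 [ 0.3135 -0.9496  0.0014]
 [-0.0002 -0.0015 -1.    ]] 0.09314968633967713 0.0188
scene {'K': array([[381.5097,   0.    , 259.3102],
       [  0.    , 381.5097, 182.4199],
       [  0.    ,   0.    ,   1.    ]]), 'k1': -0.0839499907202584, 'world_to_cam': array([[ 0.4646, -0.8855, -0.0029, -0.1713],
       [-0.4893, -0.254 , -0.8343,  0.3516],
       [ 0.7381,  0.389 , -0.5513,  1.2157],
       [ 0.    ,  0.    ,  0.    ,  1.    ]])}
top {'K': array([[499.8014,   0.    , 256.0694],
       [  0.    , 499.8014, 188.9122],
       [  0.    ,   0.    ,   1.    ]]), 'k1': -0.18514419267956508, 'world_to_cam': array([[-0.3565, -0.9343,  0.0071,  0.2034],
       [-0.8028,  0.3024, -0.5139,  0.4195],
       [ 0.478 , -0.1889, -0.8578,  1.7626],
       [ 0.    ,  0.    ,  0.    ,  1.    ]])}
{'K': array([[291.595 ,   0.    , 252.7377],
       [  0.    , 291.595 , 188.3004],
       [  0.    ,   0.    ,   1.    ]]), 'k1': 0.006627012670512378, 'hand_eye': array([[-0.0014, -0.9552, -0.296 ,  0.0828],
       [ 1.    , -0.001 , -0.0014, -0.001 ],
       [ 0.0011, -0.296 ,  0.9552, -0.1665],
       [ 0.    ,  0.    ,  0.    ,  1.    ]])}
```

View pics/scene0b.png

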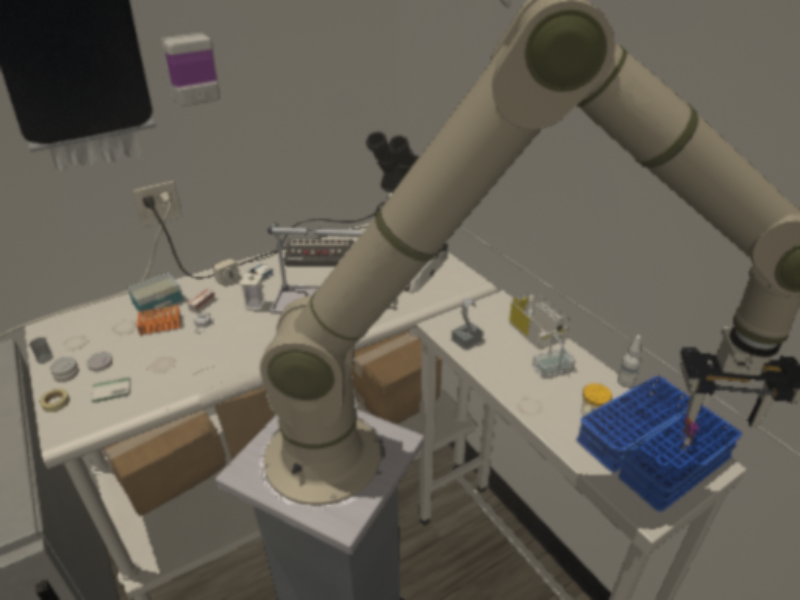

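View pics/top0b.png

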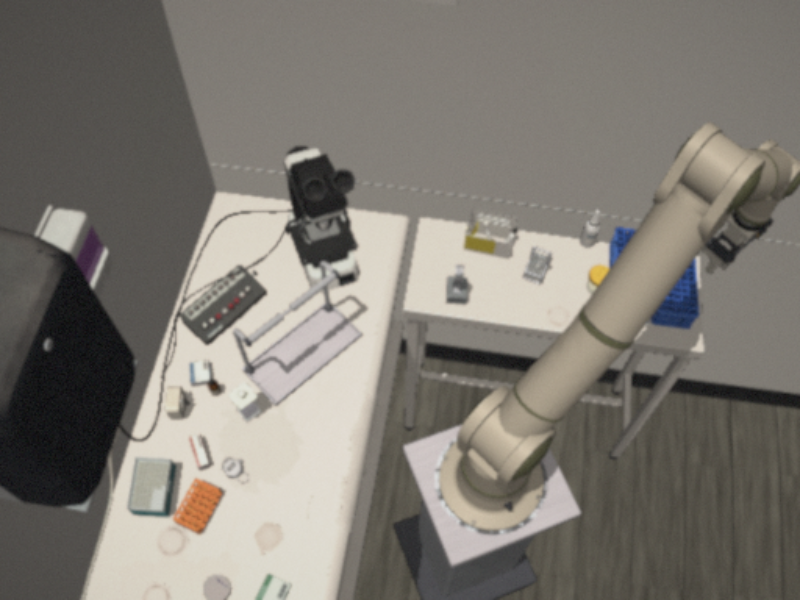

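The top view (800 px wide) shows the stand's rail from about (240,340) to (330,275), the block and hook at (457,288) and the rack at (538,263). In the scene view the block is at (466,335) and the rack at (552,360). Next I'll zoom in on these regions.

```bash
cat > h.py <<'E'
import numpy as np,cv2
from cell import env,cams
np.set_printoptions(precision=4,suppress=True)
def ray(name,px,T=None):
    """returns origin,dir in world; px list; T = tool pose 4x4 for wrist"""
    ci=cams.camera_info(name);K=ci['K'];k=ci['k1']
    d=(np.array(px,float)-K[:2,2])/K[0,0]
    u=d.copy()
    for _ in range(20): u=d/(1+k*(u@u))
    M=np.linalg.inv(ci['world_to_cam']) if T is None else T@ci['hand_eye']
    v=M[:3,:3]@np.array([u[0],u[1],1]);return M[:3,3],v/np.linalg.norm(v)
def onz(r,z): return r[0]+r[1]*(z-r[0][2])/r[1][2]
def tri(*rs):
    A=sum(np.eye(3)-np.outer(d,d) for o,d in rs);b=sum((np.eye(3)-np.outer(d,d))@o for o,d in rs)
    p=np.linalg.solve(A,b);return p,[np.linalg.norm(np.cross(p-o,d)) for o,d in rs]
def proj(name,P,T=None):
    ci=cams.camera_info(name)
    W=ci['world_to_cam'] if T is None else np.linalg.inv(T@ci['hand_eye'])
    p=W[:3,:3]@np.array(P)+W[:3,3];u=p[:2]/p[2];return ci['K'][:2,2]+ci['K'][0,0]*u*(1+ci['k1']*u@u)
def tool(s=None):
    s=s or env.read_state();T=np.eye(4);T[:3,:3]=s['eef_rot'];T[:3,3]=s['position'];return T
def crop(a,x,y,w,h,f):
    return cv2.resize(a[y:y+h,x:x+w],None,fx=f,fy=f,interpolation=cv2.INTER_CUBIC)
E
python3 - <<'E'
from h import *
a=cv2.imread("pics/top0.png");b=cv2.imread("pics/scene0.png")
m=np.vstack([np.hstack([crop(a,140,160,100,75,4),crop(a,270,125,100,75,4)]),np.hstack([crop(b,165,130,100,75,4),crop(b,275,180,100,75,4)])])
cv2.imwrite("pics/m1.png",m)
E
```

```text
(no output)
```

View pics/m1.png

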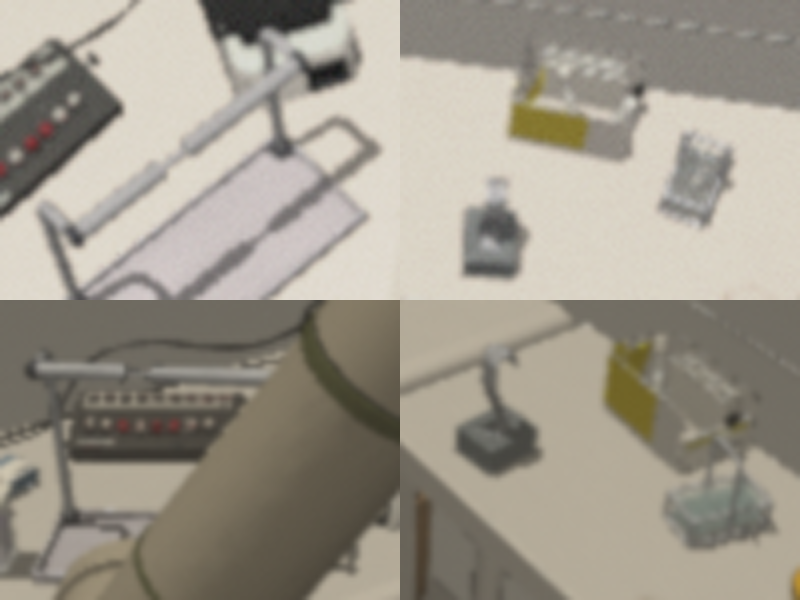

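The montage shows the groove at about (183.3,199.5) in the top view and (199.5,148.3) in the scene view. The free rail ends in the top view are (159.3,219) and (214.3,177.5).

```bash
python3 - <<'E'
from h import *
g=ray("top",(183.3,199.5)),ray("scene",(199.5,148.3))
print("groove",tri(*g),onz(g[0],.225))
for p in((159.3,219),(214.3,177.5)):print("end",onz(ray("top",p),.225))
print("block scene",onz(ray("scene",(299,214.3)),.037),"top",onz(ray("top",(270+23,125+61.5)),.037))
print("hook top", tri(ray("top",(270+24.5,125+46)),ray("scene",(275+24,180+13))))
print("rack body scene",onz(ray("scene",(275+80,180+52)),.025),"top",onz(ray("top",(270+74.5,125+45)),.025))
E
```

```text
groove (array([0.4512, 0.3171, 0.2266]), [np.float64(5.8698859036320525e-05), np.float64(5.869885903628049e-05)]) [0.4522 0.317  0.225 ]
end [0.4078 0.416  0.225 ]
end [0.4997 0.1876 0.225 ]
block scene [ 0.4653 -0.1248  0.037 ] top [ 0.4668 -0.1166  0.037 ]
hook top (array([ 0.4746, -0.1177,  0.1328]), [np.float64(0.0028985032776713757), np.float64(0.0028985032776712738)])
rack body scene [ 0.477  -0.3479  0.025 ] top [ 0.4714 -0.3492  0.025 ]
```

>>> carry_out([
  [4, -4, -0.5, 0, 0, 0.07, 1],
  [8, -8, -1, 0, 0, 0.14, 1],
  [12, -12, -1.5, 0, 0, 0.21, 1],
  [16, -16, -2, 0, 0, 0.28, 1],
  [20, -20, -2.5, 0, 0, 0.35, 1],
  [24, -24, -3, 0, 0, 0.42, 1],
  [28, -28, -3.5, 0, 0, 0.49, 1],
  [32, -32, -4, 0, 0, 0.56, 1],
  [36, -36, -4, 0, 0, 0.63, 1],
  [36.5, -36, -4, 0, 0, 0.63, 1],
])

```text
time: 1.1
position: [0.4541, -0.2427, 0.2582]
eef_rot: [[0.951, -0.309, -0.0], [-0.309, -0.951, -0.0], [-0.0, 0.0, -1.0]]
ft_force: [0.4, -0.5, -0.3]
width: 0.0927
grasp_force: 0.0
```

```bash
cat > look.py <<'E'
import sys,json
from h import *
s=env.read_state();T=tool(s)
a=cams.capture("wrist");cv2.imwrite(f"pics/w{sys.argv[1]}.png",a);np.save(f"pics/w{sys.argv[1]}.npy",T)
cv2.imwrite(f"pics/w{sys.argv[1]}b.png",cv2.resize(a,(800,600),interpolation=cv2.INTER_CUBIC))
print(s['time'],np.array(s['position']),np.array(s['joint_positions']));print(T[:3,:3])
E
python3 look.py 1
```

```text
1.1 [ 0.4541 -0.2427  0.2582] [ 17.3797  17.143    5.7155 116.5749  -2.3166  46.392  -83.5335]
[[ 0.9512 -0.3086 -0.0001]
 [-0.3086 -0.9512 -0.    ]
 [-0.0001  0.0001 -1.    ]]
```

View pics/w1b.png

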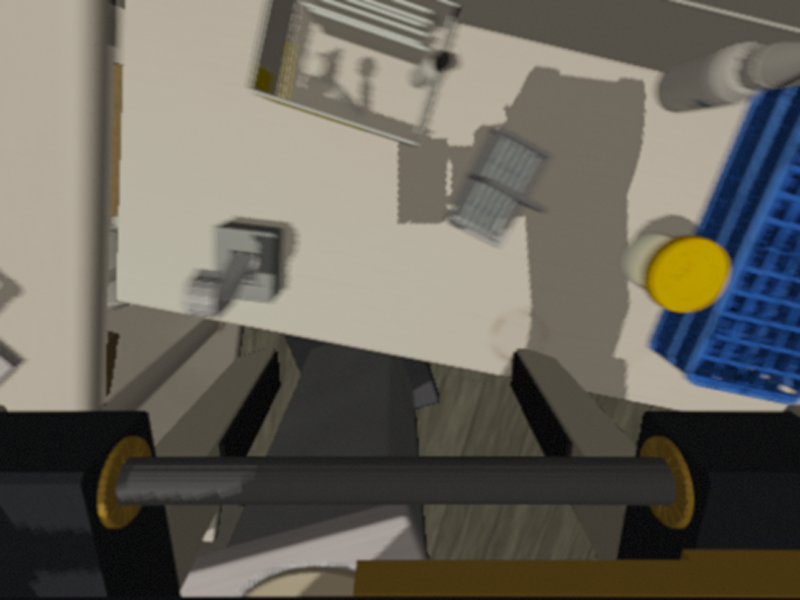

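The wrist view shows the block's top-face corners at (219,220), (282,226) and (276,300). The hook's upper curl is at about (208,292), and the rack's handle bar runs from (468,177) to (545,210). The yellow-lidded cup is at (690,272).

```bash
python3 - <<'E'
from h import *
T=np.load("pics/w1.npy");s=.64
f=lambda p,z:onz(ray("wrist",(p[0]*s,p[1]*s),T),z)
tl,tr,br=[f(p,.037) for p in((219,220),(282,226),(276,300))]
print("block",tl,tr,br,"c",(tl+br)/2,np.linalg.norm(tr-tl),np.linalg.norm(br-tr))
d=tl-tr;print("yaw y-edge",np.degrees(np.arctan2(-d[0],d[1])));d=tr-br;print("yaw x-edge",np.degrees(np.arctan2(d[1],d[0])))
print("curl top",f((208,290),.130))
a,b=f((468,177),.096),f((545,210),.096);d=a-b;print("bar",a,b,(a+b)/2,np.linalg.norm(d),"yaw",np.degrees(np.arctan2(-d[0],d[1])))
c=[f(p,.041) for p in((500,128),(550,155),(497,243),(450,220))];print("rack body",np.array(c),np.mean(c,0))
d=(c[0]+c[1]-c[2]-c[3]);print(np.degrees(np.arctan2(d[1],d[0])))
a=cv2.imread("pics/w1.png");b=crop(a,105,120,100,95,4);c=crop(a,270,65,100,95,4)
cv2.imwrite("pics/m2.png",np.hstack([b,c]))
E
```

```text
block [ 0.5269 -0.1084  0.037 ] [ 0.5057 -0.1572  0.037 ] [ 0.4459 -0.1269  0.037 ] c [ 0.4864 -0.1176  0.037 ] 0.053193700660299506 0.06699325063290427
yaw y-edge -23.499297125290084
yaw x-edge -26.845151749076827
curl top [ 0.4875 -0.1197  0.13  ]
bar [ 0.5013 -0.3106  0.096 ] [ 0.4622 -0.3567  0.096 ] [ 0.4818 -0.3336  0.096 ] 0.06050491956445235 yaw -40.254968005963406
rack body [[ 0.5245 -0.3518  0.041 ]
 [ 0.4922 -0.385   0.041 ]
 [ 0.4358 -0.3269  0.041 ]
 [ 0.467  -0.2942  0.041 ]] [ 0.4799 -0.3395  0.041 ]
-45.461382446665674
```

View pics/m2.png

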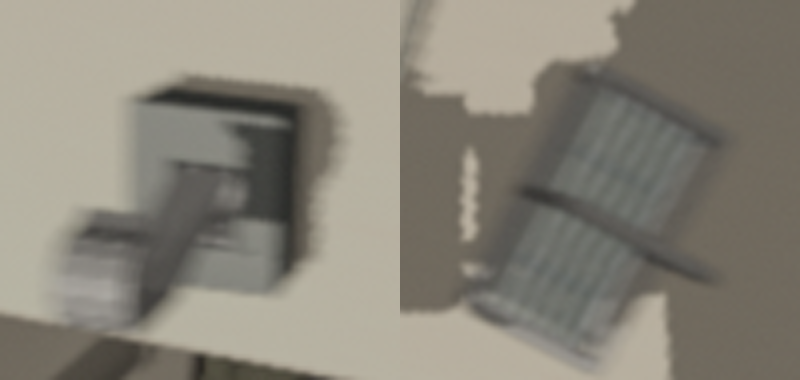

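```bash
cat >> h.py <<'E'
from scipy.spatial.transform import Rotation as Ro
def pose(p,yaw,t,back=0):
    """tool pose: TCP = p - back*z, tool x at yaw, tilted outward by t (deg)"""
    y,t=np.radians(yaw),np.radians(t);f=np.array([np.cos(y),np.sin(y),0]);u=np.array([0,0,1.])
    z=f*np.sin(t)-u*np.cos(t);x=f*np.cos(t)+u*np.sin(t)
    M=np.eye(4);M[:3,:3]=np.c_[x,np.cross(z,x),z];M[:3,3]=np.array(p)-back*z;return M
def inc(M,T=None):
    D=np.linalg.inv(tool() if T is None else T)@M
    return np.round(D[:3,3]*100,2),np.round(Ro.from_matrix(D[:3,:3]).as_rotvec(),3)
E
python3 - <<'E'
from h import *
T=np.load("pics/w1.npy")
f=lambda p,z:onz(ray("wrist",p,T),z)
tl,tr,br=[f(p,.037) for p in((138.75,145.75),(177.5,150),(172.5,192))]
print("block c",(tl+br)/2,np.linalg.norm(tr-tl),np.linalg.norm(br-tr))
d=tl-tr;print(np.degrees(np.arctan2(-d[0],d[1])));d=tr-br;print(np.degrees(np.arctan2(d[1],d[0])))
print(env.read_state()['joint_velocities'],env.read_state()['position'])
print(inc(pose((.474,-.1135,.10),-25,30,.05)))
E
```

```text
block c [ 0.4846 -0.1126  0.037 ] 0.051382966608111855 0.060146471732963294
-24.372180999207323
-29.08334862840146
[ 4.0938  0.7931 -0.0469 -0.748  -0.7999 -0.4123 11.7876] [ 0.4591 -0.2346  0.2582]
(array([ -4.67, -12.3 ,  11.54]), array([-0.039,  0.522,  0.13 ]))
```

>>> carry_out([
  [-1, -2.5, 1.5, -0.008, 0.1, 0.026, 1],
  [-2, -5, 3, -0.016, 0.21, 0.052, 1],
  [-3, -7.5, 5, -0.024, 0.31, 0.078, 1],
  [-4, -10, 7.5, -0.03, 0.42, 0.1, 1],
  [-4.7, -12.3, 10, -0.039, 0.52, 0.13, 1],
  [-4.7, -12.3, 11.5, -0.039, 0.52, 0.13, 1],
  [-4.7, -12.3, 11.5, -0.039, 0.52, 0.13, 1],
  [-4.7, -12.3, 11.5, -0.039, 0.52, 0.13, 1],
  [-4.7, -12.3, 11.5, -0.039, 0.52, 0.13, 1],
  [-4.7, -12.3, 11.5, -0.039, 0.52, 0.13, 1],
])

```text
time: 2.15
position: [0.4199, -0.1092, 0.2419]
eef_rot: [[0.809, -0.433, 0.399], [-0.379, -0.901, -0.209], [0.45, 0.018, -0.893]]
ft_force: [-20.4, 4.4, -12.2]
width: 0.0928
grasp_force: 0.0
```

```bash
python3 look.py 2
```

```text
2.15 [ 0.4199 -0.1092  0.2419] [ -53.7779    7.6632   59.2399  146.7227   39.9705    6.1103 -150.5626]
[[ 0.8086 -0.4328  0.3987]
 [-0.3793 -0.9013 -0.2091]
 [ 0.4498  0.0178 -0.8929]]
```

View pics/w2b.png

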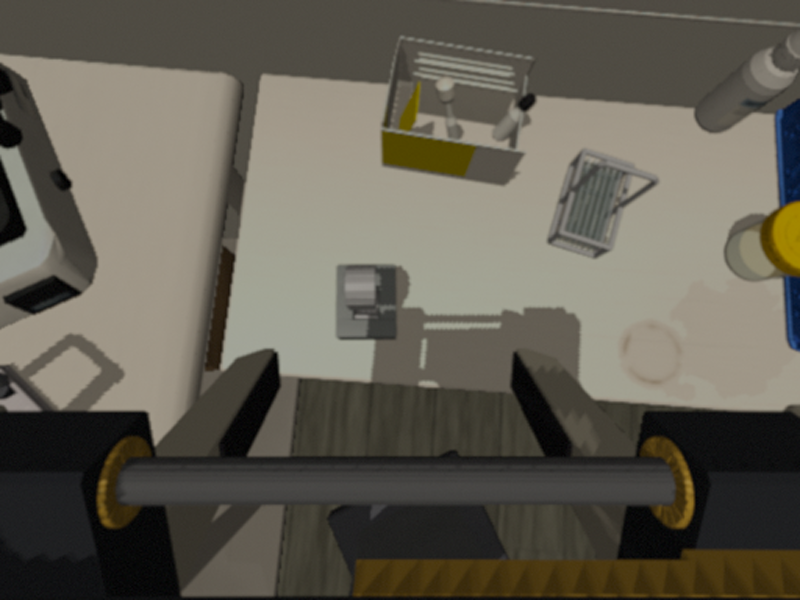

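The hook and block are at (365,290) and the rack is at (600,205). The arm stopped short with joints 4, 6 and 7 at their limits, so a 30° tilt isn't reachable this close in. I'll back out and fit a simple kinematic model to see which tilts are possible.

```bash
python3 - <<'E'
from h import *
print(inc(pose((.52,-.16,.26),-25,0)))
s=env.read_state();print(s['tau'],s['ft_force'],s['joint_positions'])
E
```

```text
(array([10.75,  0.67,  3.51]), array([ 0.019, -0.469,  0.002]))
[  2.2778 -14.755    3.5798 -14.3161  -0.0024  -0.2064  -1.9521] [0.4368 1.4109 0.7843] [ -54.379     7.6551   59.5527  146.6739   40.0204    6.0457 -150.3844]
```

>>> carry_out([
  [2, 0, 0.6, 0, -0.08, 0, 1],
  [4, 0, 1.2, 0, -0.16, 0, 1],
  [6, 0, 1.8, 0, -0.24, 0, 1],
  [8, 0, 2.4, 0, -0.32, 0, 1],
  [10, 0.6, 3, 0.01, -0.4, 0, 1],
  [10.7, 0.7, 3.5, 0.02, -0.47, 0, 1],
  [10.7, 0.7, 3.5, 0.02, -0.47, 0, 1],
  [10.7, 0.7, 3.5, 0.02, -0.47, 0, 1],
  [10.7, 0.7, 3.5, 0.02, -0.47, 0, 1],
  [10.7, 0.7, 3.5, 0.02, -0.47, 0, 1],
])

```text
time: 3.2
position: [0.5166, -0.1632, 0.2584]
eef_rot: [[0.903, -0.43, -0.003], [-0.43, -0.903, 0.003], [-0.004, -0.001, -1.0]]
ft_force: [0.7, 0.4, 0.9]
width: 0.0928
grasp_force: 0.0
```

```bash
cat > kin.py <<'E'
from h import *
from scipy.optimize import least_squares
import json,os
F="data.json";D=json.load(open(F)) if os.path.exists(F) else []
def add():
    s=env.read_state()
    if not D or abs(D[-1][0]-s['time'])>1e-3: D.append([s['time'],list(map(float,s['joint_positions'])),np.array(s['position']).tolist(),np.array(s['eef_rot']).tolist()]);json.dump(D,open(F,"w"))
def fk(q,P,S):
    # P: h,ys,L1,ye,ex,ex2,L2,yw,wx,L3 ; S: signs
    R=Ro.identity();p=np.array([0,0,P[0]])
    off=[[0,P[1],0],[0,0,P[2]],[P[4],P[3],0],[P[5],0,P[6]],[0,P[7],0],[P[8],P[10],0],[0,0,P[9]]]
    for i,(a,o) in enumerate(zip('zyzyzyz',off)):
        R=R*Ro.from_euler(a,S[i]*q[i],degrees=True);p=p+R.apply(o)
    return p,R
E
python3 - <<'E'
from kin import *
if not D:
    D.append([0,[67.34,34.337,-.143,91.639,.103,54.024,-4.572],[.2271,-.688,.2178],[[.9496,.3135,-.0006],[.3135,-.9496,.0014],[-.0002,-.0015,-1]]])
    for n,q in(("w1",[17.3797,17.143,5.7155,116.5749,-2.3166,46.392,-83.5335]),("w2",[-53.7779,7.6632,59.2399,146.7227,39.9705,6.1103,-150.5626])):
        T=np.load(f"pics/{n}.npy");D.append([n=="w1" and 1.1 or 2.15,q,T[:3,3].tolist(),T[:3,:3].tolist()])
add();print(D[-1])
import itertools
best=[]
for s in itertools.product([1,-1],repeat=7):
    e=0;Cs=[]
    for d in D:
        R=fk(d[1],np.zeros(11),s)[1];Cs.append(R.inv()*Ro.from_matrix(d[3]))
    e=max((Cs[0].inv()*c).magnitude() for c in Cs[1:]);best.append((e,s,Cs[0].as_rotvec()))
best.sort(key=lambda b:b[0])
for b in best[:4]:print(b)
E
```

```text
[3.2, [1.6051673285433785, 19.390861197154393, 13.358134523190579, 113.63352129972183, -6.096055163026272, 47.81484012958453, -97.09067039590082], [0.5165934521098976, -0.16315797299645696, 0.25841364252771376], [[0.9030441450565453, -0.4295391050736989, -0.0027256726836969217], [-0.42953233475110447, -0.9030473143442569, 0.0027425278284673917], [-0.003639434345873607, -0.0013058591465564316, -0.9999925245968248]]]
(0.0015205231597397212, (-1, 1, -1, 1, -1, 1, -1), array([0.0013, 0.0011, 1.5707]))
(0.6999799875326679, (-1, -1, 1, -1, 1, -1, -1), array([0.0013, 0.0011, 1.5645]))
(0.9342276288752488, (-1, -1, -1, -1, -1, -1, -1), array([0.0013, 0.001 , 1.5707]))
(1.0123954767462093, (1, -1, -1, -1, -1, -1, 1), array([ 0.0007, -0.0017, -2.2022]))
```

```bash
cat >> kin.py <<'E'
S=(-1,1,-1,1,-1,1,-1);C=Ro.from_euler('z',90,degrees=True)
lo=np.array([-147.43,-19.82,-74.19,6.32,-59.91,6.04,-150.56]);hi=np.array([147.43,112.94,73.91,146.72,239.91,106.73,150.56])
def fit():
    P0=np.array([.365,0,.395,0,0,0,.385,.05,0,.4,0])
    w=np.array([1,1,1,1,1,1,1,1,1,1,1])*.01
    r=least_squares(lambda P:np.r_[np.concatenate([(fk(d[1],P,S)[0]-d[2]) for d in D])*10,w*(P-P0)],P0)
    return r.x,np.abs(np.concatenate([(fk(d[1],r.x,S)[0]-d[2]) for d in D])).max()
def ik(M,P,n=12,m=1.0):
    Rt=Ro.from_matrix(M[:3,:3]);rng=np.random.default_rng(0);b=None
    for k in range(n):
        q0=np.clip(np.array([-20,20,5,115,0,45,-90])+rng.normal(0,1,7)*np.array([25,15,20 ,15,20,15,40])*(k>0),lo+m+1,hi-m-1)
        def f(q):
            p,R=fk(q,P,S);return np.r_[(p-M[:3,3])*20,((R*C).inv()*Rt).as_rotvec()*5]
        r=least_squares(f,q0,bounds=(lo+m,hi-m),max_nfev=60)
        e=np.linalg.norm(r.fun)
        if b is None or e<b[0]:b=(e,r.x)
        if e<.01:break
    return b
E
python3 - <<'E'
from kin import *
P,e=fit();print(P,e)
for nm,p,yaw in(("hook",(.474,-.1135,.09),-25),("hooklift",(.474,-.1135,.2),-25),("stand hook",(.44,.30,.19),22),("stand bar",(.445,.312,.10),22),("rack",(.482,-.336,.07),-40)):
    for t in(0,15,22,30,40):
        b=ik(pose(p,yaw,t),P);print(nm,t,round(b[0],3),b[1].round(0))
E
```

```text
[ 0.2817 -0.0309  0.647  -0.0263  0.0022  0.0004  0.4409  0.0253  0.001
  0.3375 -0.0247] 0.00010980964510720614
hook 0 0.0 [  10.   30.   -4.  129.    6.   21. -114.]
hook 15 0.344 [-12.  30.  22. 138. -59.   7. -51.]
hook 22 0.877 [-17.  29.  26. 138. -59.   7. -52.]
hook 30 1.481 [-24.  30.  33. 138. -59.   7. -54.]
hook 40 2.221 [-35.  32.  44. 138. -59.   7. -59.]
hooklift 0 0.004 [   6.   20.    1.  123.   -1.   37. -107.]
hooklift 15 0.0 [   2.   15.    2.  134.   17.   18. -128.]
hooklift 22 0.0 [ -12.   15.   15.  140.   38.    7. -149.]
hooklift 30 0.568 [-41.  19.  52. 141. -59.   7. -51.]
hooklift 40 1.312 [-52.  21.  63. 142. -59.   7. -53.]
stand hook 0 0.0 [ -41.   23.    0.  119.   -0.   38. -108.]
stand hook 15 0.0 [ -46.   19.    3.  129.   14.   18. -125.]
stand hook 22 0.0 [ -54.   19.   11.  135.   38.    8. -149.]
stand hook 30 0.541 [-81.  22.  45. 137. -59.   7. -52.]
stand hook 40 1.294 [-90.  24.  55. 137. -59.   7. -55.]
stand bar 0 0.0 [ -44.   32.    5.  122.   -6.   27. -103.]
stand bar 15 0.034 [-60.  31.  22. 133. -59.   7. -52.]
stand bar 22 0.571 [-65.  31.  27. 133. -59.   7. -53.]
stand bar 30 1.179 [-71.  32.  33. 133. -59.   7. -56.]
stand bar 40 1.924 [-81.  34.  43. 133. -59.   7. -60.]
rack 0 0.0 [  30.   36.   -0.  117.    1.   27. -101.]
rack 15 0.067 [  30.   34.   -4.  127.   48.    7. -150.]
rack 22 0.63 [  29.   33.   -3.  127.   48.    7. -150.]
rack 30 1.273 [  28.   32.   -1.  127.   48.    7. -150.]
rack 40 2.078 [  25.   31.    2.  127.   47.    7. -150.]
```

```bash
cat >> kin.py <<'E'
def ik2(M,P,seed,n=10,m=3.0):
    Rt=Ro.from_matrix(M[:3,:3]);rng=np.random.default_rng(1);b=None
    for k in range(n):
        q0=np.clip(np.array(seed)+rng.normal(0,1,7)*np.array([20,12,15,12,15,12,20])*(k>0),lo+m+1,hi-m-1)
        def f(q):
            p,R=fk(q,P,S);return np.r_[(p-M[:3,3])*20,((R*C).inv()*Rt).as_rotvec()*5,(q[2])*2e-4]
        r=least_squares(f,q0,bounds=(lo+m,hi-m),max_nfev=80)
        e=np.linalg.norm(r.fun[:6])
        if b is None or e<b[0]:b=(e,r.x)
        if e<.01:break
    return b
E
python3 - <<'E'
from kin import *
P,e=fit()
for fl in(0,180):
  for nm,p,yaw in(("hook",(.474,-.1135,.09),-25),("hooklift",(.474,-.1135,.22),-25),("stand hook",(.44,.30,.19),22),("stand bar",(.445,.312,.10),22),("rack",(.482,-.336,.07),-40)):
    for t in(25,40,50):
        b=ik2(pose(p,yaw+fl,t if fl==0 else -t),P,[-10-yaw,30,0,130,180,20,60 if fl==0 else -100]);print(fl,nm,t,round(b[0],3),b[1].round(0))
E
```

```text
0 hook 25 0.094 [ 45.  47. -71. 144. 100.  59. 143.]
0 hook 40 1.089 [ 39.  49. -71. 144. 102.  69. 137.]
0 hook 50 1.712 [ 32.  53. -71. 144. 102.  81. 130.]
0 hooklift 25 0.292 [-10.  13.  10. 143.  99.   9. 148.]
0 hooklift 40 0.405 [ 47.  25. -71. 144.  97.  48. 144.]
0 hooklift 50 1.07 [ 43.  27. -71. 144.  98.  56. 139.]
0 stand hook 25 0.15 [-52.  19.   5. 139.  99.   9. 148.]
0 stand hook 40 0.128 [ -4.  36. -71. 144. 105.  59. 138.]
0 stand hook 50 0.779 [ -8.  38. -71. 144. 106.  68. 134.]
0 stand bar 25 0.0 [-48.  30.   0. 140. 140.  17. 105.]
0 stand bar 40 0.381 [ -9.  52. -71. 144. 110.  74. 134.]
0 stand bar 50 0.989 [-14.  56. -71. 144. 111.  86. 130.]
0 rack 25 0.0 [ 26.  35.   0. 136. 158.  16.  98.]
0 rack 40 0.001 [ 66.  61. -71. 144. 124.  76. 142.]
0 rack 50 0.632 [ 64.  64. -71. 144. 128.  84. 141.]
180 hook 25 0.094 [ 45.  47. -71. 144. 100.  59. -37.]
180 hook 40 1.089 [ 39.  49. -71. 144. 102.  69. -43.]
180 hook 50 1.712 [ 32.  53. -71. 144. 102.  81. -50.]
180 hooklift 25 0.0 [ -1.  12.  -0. 140.  62.  12.   4.]
180 hooklift 40 0.405 [ 47.  25. -71. 144.  97.  48. -36.]
180 hooklift 50 1.07 [ 43.  27. -71. 144.  98.  56. -41.]
180 stand hook 25 0.0 [-47.  18.  -0. 137.  78.  11. -11.]
180 stand hook 40 0.128 [ -4.  36. -71. 144. 105.  59. -42.]
180 stand hook 50 0.779 [ -8.  38. -71. 144. 106.  68. -46.]
180 stand bar 25 0.0 [-48.  30.  -0. 140. 140.  17. -75.]
180 stand bar 40 0.381 [ -9.  52. -71. 144. 110.  74. -46.]
180 stand bar 50 0.989 [-14.  56. -71. 144. 111.  86. -50.]
180 rack 25 0.0 [ 26.  35.  -0. 136. 158.  16. -82.]
180 rack 40 0.001 [ 66.  61. -71. 144. 124.  76. -38.]
180 rack 50 0.632 [ 64.  64. -71. 144. 128.  84. -39.]
```

```bash
python3 - <<'E'
from kin import *
P,e=fit()
def T(nm,p,yaw,ts):
  for t in ts:
    for fl,sd in((0,[-10-yaw,30,0,125,0,15,-105]),(180,[-10-yaw,30,0,125,110,15,-20])):
        b=ik2(pose(p,yaw+fl,t if fl==0 else -t),P,sd,n=14);print(nm,t,fl,round(b[0],3),b[1].round(0))
# TCP points
T("hook",(.472,-.112,.085),-25,(8,12,16))
T("standhook",(.44,.31,.18),22,(12,))
T("rackpick",(.46,-.315,.018),-43,(12,16,20))
T("rackhang",(.452-.03*.93+.005,.317-.03*.37,.04),22,(12,16,20,24))
E
```

```text
hook 8 0 0.0 [   6.   29.   -2.  135.   26.    9. -136.]
hook 8 180 0.0 [  7.  29.  -4. 135.  29.   9.  40.]
hook 12 0 0.228 [-11.  31.  22. 137. -57.   9. -52.]
hook 12 180 0.0 [ 10.  29.  -9. 138.  77.   9.  -8.]
hook 16 0 0.534 [-14.  31.  25. 137. -57.   9. -53.]
hook 16 180 0.0 [  4.  29.  -2. 141. 126.   9. -58.]
standhook 12 0 0.0 [ -44.   21.   -0.  127.   12.   21. -123.]
standhook 12 180 0.0 [-44.  21.  -0. 127.  12.  21.  57.]
rackpick 12 0 0.357 [ 16.  40.  16. 128. -57.   9. -49.]
rackpick 12 180 0.0 [ 32.  39.  -9. 131.  96.   9. -22.]
rackpick 16 0 0.674 [ 14.  40.  18. 128. -57.   9. -50.]
rackpick 16 180 0.0 [ 27.  39.  -3. 134. 143.  11. -70.]
rackpick 20 0 0.99 [ 13.  40.  19. 128. -57.   9. -50.]
rackpick 20 180 0.0 [ 25.  40.  -0. 137. 159.  17. -87.]
rackhang 12 0 0.348 [-57.  37.  19. 132. -57.   9. -55.]
rackhang 12 180 0.0 [-40.  36.  -7. 134.  94.   9. -27.]
rackhang 16 0 0.655 [-60.  37.  21. 132. -57.   9. -55.]
rackhang 16 180 0.0 [-46.  36.  -0. 137. 142.  11. -75.]
rackhang 20 0 0.961 [-62.  37.  24. 132. -57.   9. -56.]
rackhang 20 180 0.0 [-47.  37.  -0. 140. 151.  18. -86.]
rackhang 24 0 1.265 [-65.  37.  27. 132. -57.   9. -58.]
rackhang 24 180 0.0 [-49.  38.  -0. 143. 155.  25. -92.]
```

>>> carry_out([
  [-0.5, -0.5, 0, 0, 0, -0.15, 1],
  [-1, -1, 0, 0, 0, -0.3, 1],
  [-1.5, -1.5, 0, 0, 0, -0.45, 1],
  [-2, -2, 0, 0, 0, -0.6, 1],
  [-2.5, -2.5, 0, 0, 0, -0.75, 1],
  [-3, -3, 0, 0, 0, -0.9, 1],
  [-3.5, -3.5, 0, 0, 0, -1.05, 1],
  [-4, -4, 0, 0, 0, -1.2, 1],
  [-4.5, -4.5, 0, 0, 0, -1.35, 1],
  [-5, -5, 0, 0, 0, -1.5, 1],
])

```text
time: 4.2
position: [0.4931, -0.0955, 0.2594]
eef_rot: [[0.485, 0.875, -0.001], [0.875, -0.485, 0.002], [0.001, -0.002, -1.0]]
ft_force: [-0.6, -0.2, -0.6]
width: 0.093
grasp_force: 0.0
```

```bash
python3 - <<'E'
from kin import *
add();s=env.read_state();print(s['position'],s['joint_positions'])
print(inc(pose((.474,-.1135,.10),155,0,.10)),inc(pose((.474,-.1135,.10),155,-8,.10)))
E
```

```text
[ 0.4931 -0.0955  0.2594] [ 11.1002  16.4541  -8.3368 117.2212   3.0804  46.6155 -28.0214]
(array([-2.51, -0.78,  5.94]), array([-0.001, -0.003, -1.641])) (array([-2.61, -2.17,  6.04]), array([-0.115, -0.109, -1.638]))
```

>>> carry_out([
  [-0.3, -0.2, 0.6, -0.01, -0.01, -0.15, 1],
  [-0.6, -0.4, 1.2, -0.02, -0.02, -0.3, 1],
  [-0.9, -0.6, 1.8, -0.03, -0.03, -0.45, 1],
  [-1.2, -0.9, 2.4, -0.05, -0.04, -0.6, 1],
  [-1.5, -1.2, 3, -0.06, -0.05, -0.75, 1],
  [-1.8, -1.4, 3.6, -0.07, -0.07, -0.9, 1],
  [-2.1, -1.6, 4.2, -0.08, -0.08, -1.05, 1],
  [-2.4, -1.8, 4.8, -0.09, -0.09, -1.2, 1],
  [-2.6, -2, 5.4, -0.1, -0.1, -1.35, 1],
  [-2.6, -2.2, 6, -0.11, -0.11, -1.5, 1],
])

```text
time: 5.2
position: [0.461, -0.1074, 0.1993]
eef_rot: [[-0.827, 0.55, 0.119], [0.545, 0.835, -0.071], [-0.138, 0.006, -0.99]]
ft_force: [0.7, -0.1, -0.2]
width: 0.0929
grasp_force: 0.0
```

>>> carry_out([
  [0, 0, 0, 0, 0, -0.07, 1],
  [0, 0, 0, 0, 0, -0.14, 1],
  [0, 0, 0, 0, 0, -0.14, 1],
  [0, 0, 0, 0, 0, -0.14, 1],
  [0, 0, 0, 0, 0, -0.14, 1],
  [0, 0, 0, 0, 0, -0.14, 1],
  [0, 0, 0, 0, 0, -0.14, 1],
  [0, 0, 0, 0, 0, -0.14, 1],
  [0, 0, 0, 0, 0, -0.14, 1],
  [0, 0, 0, 0, 0, -0.14, 1],
])

```text
time: 6.2
position: [0.4621, -0.1087, 0.1991]
eef_rot: [[-0.892, 0.437, 0.117], [0.432, 0.899, -0.071], [-0.136, -0.013, -0.991]]
ft_force: [-1.0, 0.4, -0.2]
width: 0.0931
grasp_force: 0.0
```

```bash
python3 look.py 3; python3 -c "
from kin import *
add()"
```

```text
6.2 [ 0.4621 -0.1087  0.1991] [ 24.9264  18.1404 -26.7375 128.8678  24.5897  30.318   43.0984]
[[-0.8917  0.4373  0.1169]
 [ 0.4318  0.8992 -0.0707]
 [-0.1361 -0.0125 -0.9906]]
```

View pics/w3b.png

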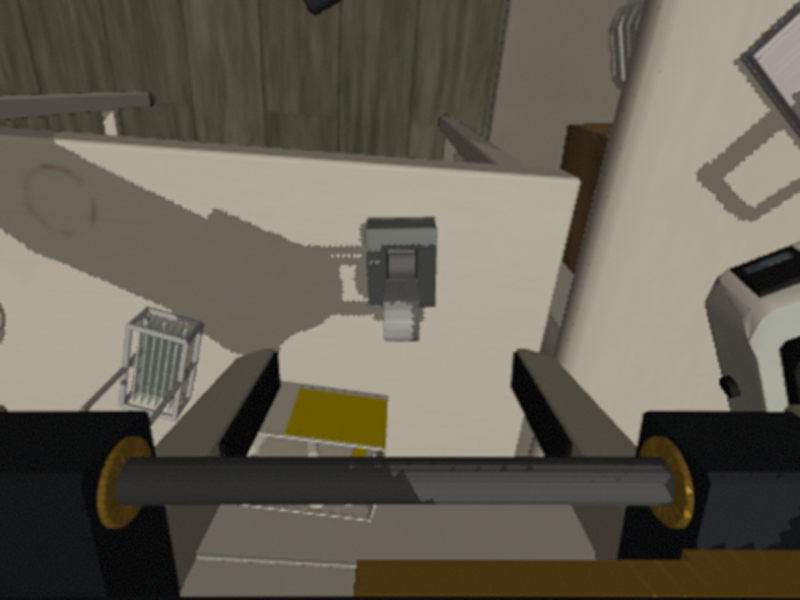

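The wrist view from the robot's side shows the block's top face spanning about (367..435, 230..305). The hook strip lies square to the image, with the curl spanning x 384–418 and its far edge at row 340.

```bash
python3 - <<'E'
from h import *
T=np.load("pics/w3.npy");s=.64
f=lambda p,z:onz(ray("wrist",(p[0]*s,p[1]*s),T),z)
c=np.array([f(p,.037) for p in((367,230),(435,230),(435,305),(369,305))])
print(c.mean(0),np.linalg.norm(c[0]-c[1]),np.linalg.norm(c[1]-c[2]))
for i,j in((3,0),(2,1)):
    d=c[i]-c[j];print("yaw",np.degrees(np.arctan2(d[1],d[0])))
o,d=ray("wrist",(401*s,340*s),T)
yaw=np.radians(-25.5);fx=np.array([np.cos(yaw),np.sin(yaw),0]);fy=np.array([-np.sin(yaw),np.cos(yaw),0])
# plane coords
du=np.array([d@fx,d[2]]);du/=np.linalg.norm(du);n=np.array([-du[1],du[0]]) # n toward +x
P=f((401,340),.118);c0=P-fx*(.014/n[0]);print("hook origin",c0,"n",n, "block-local",(c0-c.mean(0))@fx,(c0-c.mean(0))@fy)
print("curl width",np.linalg.norm(f((384,325),.13)-f((418,325),.13)))
print("strip leg mid",f((401.5,262),.06))
E
```

```text
[ 0.4825 -0.1146  0.037 ] 0.04876489476873305 0.05994438901953889
yaw -26.018292092002145
yaw -23.88815828400997
hook origin [ 0.4796 -0.1137  0.118 ] n [0.8602 0.5099] block-local -0.0030229238367159485 -0.0003943987709075332
curl width 0.018925275316722646
strip leg mid [ 0.4697 -0.1084  0.06  ]
```

```bash
python3 - <<'E'
from kin import *
P,e=fit();print(P,e)
M=pose((.466,-.107,.098),155,-10,-.008);print(M[:3,3],inc(M))
print(ik2(M,P,env.read_state()['joint_positions']))
E
```

```text
[ 0.2812 -0.0301  0.6463 -0.0262  0.0021 -0.0001  0.4409  0.0248  0.0009
  0.3368 -0.0252] 0.00015314183390019442
[ 0.4673 -0.1076  0.0901] (array([ 1.07,  0.46, 10.85]), array([-0.015, -0.038, -0.014]))
(np.float64(1.0648391210495087e-05), array([  8.6091,  28.4064,  -7.0259, 136.8843,  52.0284,   9.0401,
        16.5908]))
```

>>> carry_out([
  [0.6, 0.3, 2, -0.01, -0.02, -0.01, 1],
  [1, 0.45, 4, -0.015, -0.03, -0.014, 1],
  [1.07, 0.46, 6, -0.015, -0.038, -0.014, 1],
  [1.07, 0.46, 8, -0.015, -0.038, -0.014, 0.8],
  [1.07, 0.46, 9.5, -0.015, -0.038, -0.014, 0.7],
  [1.07, 0.46, 10.5, -0.015, -0.038, -0.014, 0.6],
  [1.07, 0.46, 10.85, -0.015, -0.038, -0.014, 0.5],
  [1.07, 0.46, 10.85, -0.015, -0.038, -0.014, 0.45],
  [1.07, 0.46, 10.85, -0.015, -0.038, -0.014, 0.4],
  [1.07, 0.46, 10.85, -0.015, -0.038, -0.014, 0.4],
])

```text
time: 7.25
position: [0.4675, -0.1077, 0.0907]
eef_rot: [[-0.892, 0.423, 0.158], [0.417, 0.906, -0.073], [-0.174, 0.001, -0.985]]
ft_force: [0.1, 0.5, -0.3]
width: 0.0416
grasp_force: 0.0
```

```bash
python3 look.py 4; python3 -c "
from kin import *
add();print(inc(pose((.466,-.107,.098),155,-10,-.008)))
T=np.load('pics/w4.npy')
a=cv2.imread('pics/w4.png');cv2.imwrite('pics/w4c.png',crop(a,150,120,230,172,3))"
```

```text
7.25 [ 0.4675 -0.1077  0.0907] [  7.2273  28.3366  -4.9888 136.9167  48.1536   8.1775  20.6393]
[[-0.8922  0.4229  0.1583]
 [ 0.4165  0.9062 -0.0733]
 [-0.1745  0.0006 -0.9847]]
(array([0.04, 0.01, 0.05]), array([ 0.   ,  0.001, -0.   ]))
```

View pics/w4c.png

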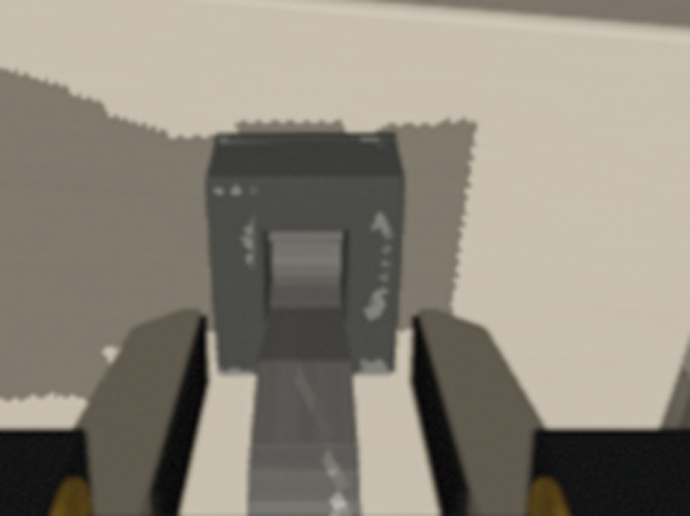

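The fingers straddle the strip and are centred to within about 1 mm (finger edges at 207 and 413, strip centre 305). The block's top corners in the crop are (207,178), (404,178), (392,372) and (220,372).

```bash
python3 - <<'E'
from h import *
T=np.load("pics/w4.npy")
f=lambda p,z:onz(ray("wrist",(150+p[0]/3,120+p[1]/3),T),z)
c=np.array([f(p,.037) for p in((207,178),(404,178),(392,372),(220,372))])
print(c.mean(0),np.linalg.norm(c[0]-c[1]),np.linalg.norm(c[1]-c[2]))
d=c[2]+c[3]-c[0]-c[1];print("yaw",np.degrees(np.arctan2(d[1],d[0])))
print("kink",f((304,362),.093),"expected",.481-.0113-.0013,-.114+.0053+.0006)
print("wid",np.linalg.norm(f((207,178),.037)-f((404,178),.037)),np.linalg.norm(f((258,362),.093)-f((352,362),.093)))
print("pocket near edge", f((306,232),.037))
E
```

```text
[ 0.4827 -0.1147  0.037 ] 0.050643886545658365 0.06212974769323244
yaw -25.04607510415367
kink [ 0.4688 -0.1085  0.093 ] expected 0.4684 -0.1081
wid 0.050643886545658365 0.019584929705418735
pocket near edge [ 0.4689 -0.1082  0.037 ]
```

>>> carry_out([
  [0, 0, 0, 0, 0, 0, 0.1],
  [0, 0, 0, 0, 0, 0, 0.1],
  [0, 0, 0, 0, 0, 0, 0.1],
  [0, 0, 0, 0, 0, 0, 0.1],
  [0, 0, 0, 0, 0, 0, 0.1],
  [-0.1, 0, -0.5, 0, 0, 0, 0.1],
  [-0.2, 0, -1.2, 0, 0, 0, 0.1],
  [-0.4, 0, -2.2, 0, 0, 0, 0.1],
  [-0.6, 0, -3.4, 0, 0, 0, 0.1],
  [-0.8, 0, -4.6, 0, 0, 0, 0.1],
], squeeze=30)

```text
time: 8.3
position: [0.4669, -0.1075, 0.1371]
eef_rot: [[-0.893, 0.423, 0.157], [0.416, 0.906, -0.073], [-0.173, -0.0, -0.985]]
ft_force: [-0.6, -0.9, 0.1]
width: 0.0194
grasp_force: 30.0
```

```bash
python3 - <<'E'
from kin import *
add();s=env.read_state();print(s['position'],s['joint_positions'],s['width'],s['grasp_force'],s['ft_force'])
# hook origin in tool frame (assumed at grasp)
G=np.load("pics/w4.npy");H=np.eye(4);y=np.radians(-25);H[:3,:3]=Ro.from_euler('z',-25,degrees=True).as_matrix();H[:3,3]=[.481,-.114,.118]
TH=np.linalg.inv(G)@H;np.save("TH.npy",TH)
# rail
P,e=fit()
mid=np.array([.4537,.302,.225]);yawS=21.9;R=Ro.from_euler('z',yawS,degrees=True).as_matrix()
def goal(x,y,z):
    A=np.eye(4);A[:3,:3]=R;A[:3,3]=mid+R@np.array([x,y,z]);return A@np.linalg.inv(TH)
for y in(.016,-.03):
    M=goal(-.0,y,.06);print(M[:3,3],inc(M),ik2(M,P,s['joint_positions']))
E
```

```text
[ 0.4669 -0.1075  0.1371] [ 17.5713  23.5013 -18.5822 134.0884  39.0828  18.1685  29.2835] 0.019382517748348784 30.00004689774414 [-0.5843 -0.8672  0.1352]
[0.4339 0.3113 0.2577] (array([ 18.28,  36.56, -15.46]), array([-0.143, -0.001, -0.806])) (np.float64(1.6659604442454794e-11), array([-44.1388,  14.7953,  -0.    , 121.0272,   6.5599,  35.0306,
        62.6652]))
[0.4511 0.2686 0.2577] (array([ 14.97,  33.42, -14.88]), array([-0.143, -0.001, -0.806])) (np.float64(8.08964747823009e-13), array([-38.8356,  14.0595,  -0.    , 122.1538,   5.131 ,  34.2661,
        69.0401]))
```

```bash
cat > st.py <<'E'
from kin import *
TH=np.load("TH.npy");mid=np.array([.4537,.302,.225]);yawS=21.9
try: mid,yawS=np.load("rail.npy",allow_pickle=True)
except Exception: pass
RS=Ro.from_euler('z',yawS,degrees=True).as_matrix()
def goal(x,y,z):
    A=np.eye(4);A[:3,:3]=RS;A[:3,3]=mid+RS@np.array([x,y,z]);return A@np.linalg.inv(TH)
def where():
    return RS.T@((tool()@TH)[:3,3]-mid)
E
python3 - <<'E'
from st import *
P,e=fit()
M=goal(-.075,.01,.035);print(M[:3,3],inc(M),ik2(M,P,env.read_state()['joint_positions']))
E
```

```text
[0.3666 0.2777 0.2327] (array([ 23.33,  30.68, -13.81]), array([-0.143, -0.001, -0.806])) (np.float64(3.206258813461586e-10), array([-47.4048,  11.55  ,  -0.    , 130.9193,   8.9384,  28.7279,
        56.9597]))
```

>>> carry_out([
  [0.5, 1, -3, 0, 0, 0, 0.1],
  [1.5, 2.5, -6, -0.01, 0, -0.03, 0.1],
  [3, 4.5, -9, -0.02, 0, -0.09, 0.1],
  [5, 7, -11.5, -0.03, 0, -0.16, 0.1],
  [7.5, 10, -13.5, -0.04, 0, -0.24, 0.1],
  [10, 13, -13.8, -0.06, 0, -0.33, 0.1],
  [12.5, 16.5, -13.8, -0.08, 0, -0.43, 0.1],
  [15, 20, -13.8, -0.09, 0, -0.53, 0.1],
  [17.5, 23.5, -13.8, -0.11, 0, -0.63, 0.1],
  [20, 27, -13.8, -0.13, 0, -0.73, 0.1],
])

```text
time: 9.3
position: [0.3803, 0.2318, 0.2379]
eef_rot: [[-0.938, -0.304, 0.166], [-0.299, 0.953, 0.054], [-0.174, 0.001, -0.985]]
ft_force: [2.0, 0.2, -0.8]
width: 0.0195
grasp_force: 30.0
```

```bash
python3 - <<'E'
from st import *
add();print(inc(goal(-.075,.01,.035)),env.read_state()['joint_positions'],env.read_state()['width'])
E
```

```text
(array([0.  , 4.8 , 0.53]), array([-0.012, -0.   , -0.072])) [ -1.1925  14.7886 -48.6375 130.013   29.0841  34.6629  36.3526] 0.019468778849039362
```

>>> carry_out([
  [0, 1.5, 0.2, 0, 0, -0.03, 0.1],
  [0, 3, 0.4, -0.006, 0, -0.05, 0.1],
  [0, 4.2, 0.5, -0.012, 0, -0.07, 0.1],
  [0, 4.8, 0.5, -0.012, 0, -0.072, 0.1],
  [0, 4.8, 0.5, -0.012, 0, -0.072, 0.1],
  [0, 4.8, 0.5, -0.012, 0, -0.072, 0.1],
  [0, 4.8, 0.5, -0.012, 0, -0.072, 0.1],
  [0, 4.8, 0.5, -0.012, 0, -0.072, 0.1],
  [0, 4.8, 0.5, -0.012, 0, -0.072, 0.1],
  [0, 4.8, 0.5, -0.012, 0, -0.072, 0.1],
])

```text
time: 10.3
position: [0.3676, 0.2763, 0.2332]
eef_rot: [[-0.915, -0.369, 0.162], [-0.363, 0.93, 0.065], [-0.174, 0.0, -0.985]]
ft_force: [0.1, -0.1, -1.0]
width: 0.0194
grasp_force: 30.0
```

```bash
python3 look.py 5; python3 -c "
from st import *
add();print(where())
T=np.load('pics/w5.npy')
for y in(-.12,0,.016,.12): print(y,proj('wrist',mid+RS@np.array([0,y,0]),T))"
```

```text
10.3 [0.3676 0.2763 0.2332] [ -7.333   16.6596 -48.8921 128.781   31.756   35.544   32.212 ]
[[-0.9153 -0.3688  0.1619]
 [-0.3631  0.9295  0.0647]
 [-0.1743  0.0004 -0.9847]]
[-0.0746  0.0083  0.0355]
-0.12 [ 90.0896 322.3656]
0 [241.6569 321.285 ]
0.016 [261.8368 321.1768]
0.12 [393.307  320.6766]
```

View pics/w5b.png

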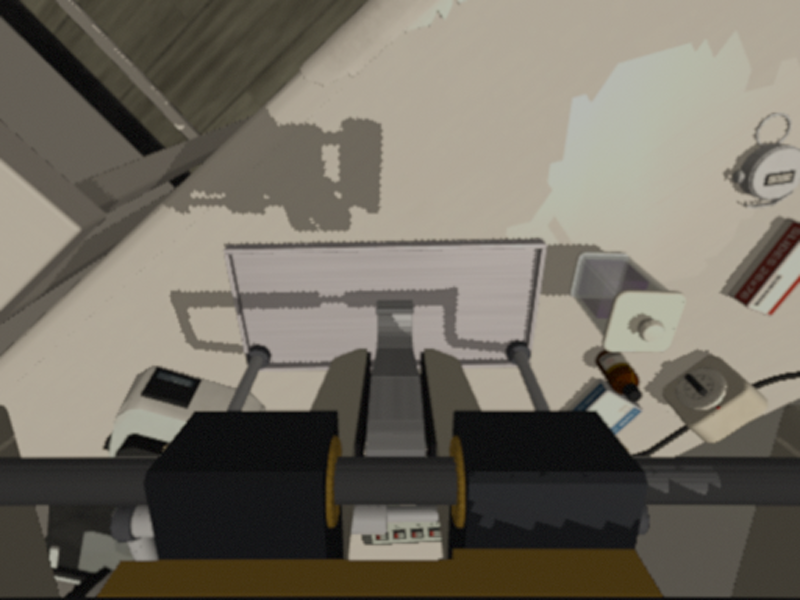

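The tray's near edge runs from (228,247) to (543,242), and the posts meet the tray at about (258,355) and (517,350). The rail itself is hidden behind the fingers, so I'll recover the stand frame from the tray and posts.

```bash
python3 - <<'E'
from st import *
T=np.load("pics/w5.npy");s=.64
f=lambda p,z:onz(ray("wrist",(p[0]*s,p[1]*s),T),z)
a,b=f((228,247),.014),f((543,242),.014);d=b-a
print("near corners",a,b,np.linalg.norm(d),np.degrees(np.arctan2(-d[0],d[1])))
p,q=f((258,356),.014),f((518,352),.014);e=q-p;print("posts",p,q,np.linalg.norm(e),np.degrees(np.arctan2(-e[0],e[1])))
x=np.array([e[1],-e[0],0])/np.linalg.norm(e);print("mid from posts",(p+q)/2-.05*x,"from tray",(a+b)/2+.065*x, "perp post-edge",((p+q)/2-(a+b)/2)@x)
# old images, top camera rail ends & groove: direction
t0=[onz(ray("top",p),.225) for p in((159.3,219),(214.3,177.5))]
# top cam tray/post: rail band edges by brightness across
im=cv2.imread("pics/top0.png");c=crop(im,145,165,80,60,8);cv2.imwrite("pics/r.png",c)
E
```

```text
near corners [0.4511 0.156  0.014 ] [0.3473 0.4066 0.014 ] 0.2712620543978436 22.499564442453178
posts [0.553  0.2073 0.014 ] [0.4557 0.4414 0.014 ] 0.25355216240465994 22.562858789316017
mid from posts [0.4582 0.3052 0.014 ] from tray [0.4592 0.3062 0.014 ] perp post-edge 0.1136403005668578
```

View pics/r.png

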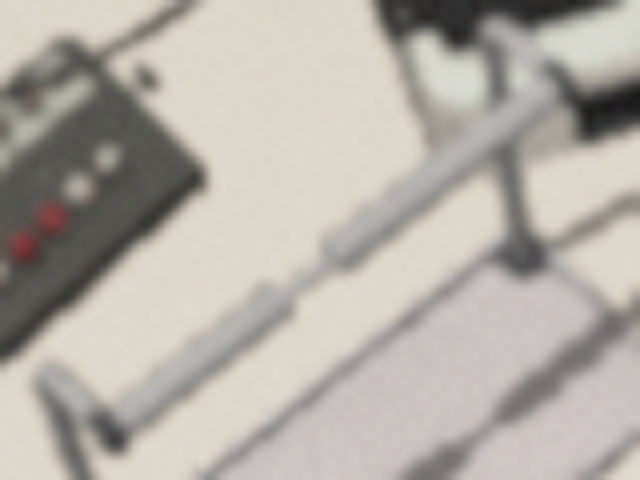

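The groove shows in the zoomed top view at crop (309,277), which is pixel (183.6,199.6). This agrees with the wrist estimate to about 1.5 mm across the rail, so I'll take it as the target. My picture views are used up, so from here I work by numbers and force.

```bash
python3 - <<'E'
import numpy as np
np.save("rail.npy",np.array([np.array([.4528,.3175,.225]),22.4],dtype=object),allow_pickle=True)
from st import *
print(where(),inc(goal(-.03,0,.027)),inc(goal(-.004,0,.026)))
P,e=fit();print(ik2(goal(0,0,-.01),P,env.read_state()['joint_positions']))
E
```

```text
[-0.0796 -0.0057  0.0355] (array([-4.73,  0.62,  1.7 ]), array([-0.002, -0.   , -0.013])) (array([-7.27,  0.65,  2.25]), array([-0.002, -0.   , -0.013]))
(np.float64(0.00029892569172923754), array([-38.3305,  20.97  ,  -7.0793, 124.7928,  14.6286,  25.7731,
        54.9252]))
```

>>> carry_out([
  [-0.8, 0.1, 0.3, 0, 0, -0.004, 0.1],
  [-1.8, 0.3, 0.7, 0, 0, -0.007, 0.1],
  [-2.9, 0.5, 1.1, -0.001, 0, -0.01, 0.1],
  [-3.9, 0.6, 1.4, -0.002, 0, -0.013, 0.1],
  [-4.8, 0.63, 1.7, -0.002, 0, -0.013, 0.1],
  [-5.6, 0.64, 1.9, -0.002, 0, -0.013, 0.1],
  [-6.3, 0.65, 2.05, -0.002, 0, -0.013, 0.1],
  [-6.9, 0.65, 2.18, -0.002, 0, -0.013, 0.1],
  [-7.27, 0.65, 2.25, -0.002, 0, -0.013, 0.1],
  [-7.27, 0.65, 2.25, -0.002, 0, -0.013, 0.1],
])

```text
time: 11.35
position: [0.4356, 0.3106, 0.2237]
eef_rot: [[-0.91, -0.381, 0.161], [-0.375, 0.925, 0.067], [-0.174, 0.0, -0.985]]
ft_force: [0.1, -0.2, -0.3]
width: 0.0192
grasp_force: 30.0
```

```bash
python3 - <<'E'
from st import *
add();s=env.read_state();print(where(),s['ft_force'],s['moment'],s['width'],inc(goal(-.004,0,.026)),inc(goal(-.001,0,.008)),inc(goal(-.001,0,.002)))
E
```

```text
[-0.0036  0.0002  0.026 ] [ 0.1478 -0.1737 -0.2657] [-0.0245  0.0868 -0.0066] 0.01919239782253601 (array([ 0.04, -0.02, -0.01]), array([-0., -0.,  0.])) (array([ 0.05, -0.02,  1.82]), array([-0., -0.,  0.])) (array([ 0.16, -0.02,  2.41]), array([-0., -0.,  0.]))
```

>>> carry_out([
  [0, 0, 0, 0, 0, 0, 0.1],
  [0, 0, 0.2, 0, 0, 0, 0.1],
  [0, 0, 0.5, 0, 0, 0, 0.1],
  [0, 0, 0.8, 0, 0, 0, 0.1],
  [0.02, 0, 1.1, 0, 0, 0, 0.1],
  [0.05, 0, 1.4, 0, 0, 0, 0.1],
  [0.08, 0, 1.7, 0, 0, 0, 0.1],
  [0.1, 0, 1.95, 0, 0, 0, 0.1],
  [0.13, 0, 2.15, 0, 0, 0, 0.1],
  [0.13, 0, 2.15, 0, 0, 0, 0.1],
], squeeze=8)

```text
time: 12.35
position: [0.4374, 0.3114, 0.202]
eef_rot: [[-0.91, -0.381, 0.161], [-0.376, 0.924, 0.066], [-0.174, 0.0, -0.985]]
ft_force: [-0.2, 1.4, -1.2]
width: 0.0199
grasp_force: 8.0
```

```bash
python3 - <<'E'
from st import *
add();s=env.read_state();print(where(),s['ft_force'],s['moment'],s['width'],s['grasp_force'])
E
```

```text
[-0.0017  0.0002  0.0043] [-0.2351  1.4165 -1.2348] [0.0674 0.1018 0.0335] 0.019867379649888155 8.000087734177441
```

>>> carry_out([
  [0, 0, 0.08, 0, 0, 0, 0.1],
  [0, 0, 0.16, 0, 0, 0, 0.1],
  [0, 0, 0.24, 0, 0, 0, 0.1],
  [0, 0, 0.32, 0, 0, 0, 0.1],
  [0, 0, 0.4, 0, 0, 0, 0.1],
  [0, 0, 0.48, 0, 0, 0, 0.1],
  [0, 0, 0.56, 0, 0, 0, 0.1],
  [0, 0, 0.64, 0, 0, 0, 0.1],
  [0, 0, 0.72, 0, 0, 0, 0.1],
  [0, 0, 0.72, 0, 0, 0, 0.1],
])

```text
time: 13.35
position: [0.4387, 0.3119, 0.1951]
eef_rot: [[-0.91, -0.381, 0.161], [-0.376, 0.924, 0.067], [-0.174, 0.0, -0.985]]
ft_force: [0.3, -0.2, -0.0]
width: 0.0201
grasp_force: 8.0
```

```bash
python3 - <<'E'
from st import *
add();s=env.read_state();print(where(),s['ft_force'],s['moment'],s['width'],s['grasp_force'])
E
```

```text
[-0.0003  0.0002 -0.0026] [ 0.3359 -0.1672 -0.028 ] [ 0.0316  0.0332 -0.036 ] 0.020060866280811433 8.00000933496392
```

>>> carry_out([
  [0, 0, 0.06, 0, 0, 0, 0.1],
  [0, 0, 0.12, 0, 0, 0, 0.1],
  [0, 0, 0.18, 0, 0, 0, 0.1],
  [0, 0, 0.24, 0, 0, 0, 0.1],
  [0, 0, 0.3, 0, 0, 0, 0.1],
  [0, 0, 0.3, 0, 0, 0, 0.1],
  [0, 0, 0.3, 0, 0, 0, 0.1],
  [0, 0, 0.3, 0, 0, 0, 0.1],
  [0, 0, 0.3, 0, 0, 0, 0.1],
  [0, 0, 0.3, 0, 0, 0, 0.1],
])

```text
time: 14.35
position: [0.4392, 0.3121, 0.1923]
eef_rot: [[-0.91, -0.381, 0.161], [-0.376, 0.924, 0.067], [-0.174, 0.0, -0.985]]
ft_force: [0.3, 0.1, -0.4]
width: 0.02
grasp_force: 8.0
```

```bash
python3 - <<'E'
from st import *
add();s=env.read_state();print(where(),s['ft_force'],s['moment'],s['width'],s['grasp_force'])
E
```

```text
[ 0.0002  0.0003 -0.0054] [ 0.3285  0.1292 -0.3523] [ 0.      0.0691 -0.0216] 0.01997157673362231 8.000062502779883
```

>>> carry_out([
  [0, 0, 0.05, 0, 0, 0, 0.1],
  [0, 0, 0.1, 0, 0, 0, 0.1],
  [0, 0, 0.15, 0, 0, 0, 0.1],
  [0, 0, 0.2, 0, 0, 0, 0.1],
  [0, 0, 0.25, 0, 0, 0, 0.1],
  [0, 0, 0.25, 0, 0, 0, 0.1],
  [0, 0, 0.25, 0, 0, 0, 0.1],
  [0, 0, 0.25, 0, 0, 0, 0.1],
  [0, 0, 0.25, 0, 0, 0, 0.1],
  [0, 0, 0.25, 0, 0, 0, 0.1],
])

```text
time: 15.35
position: [0.44, 0.3126, 0.1902]
eef_rot: [[-0.91, -0.381, 0.162], [-0.375, 0.924, 0.067], [-0.175, 0.0, -0.985]]
ft_force: [0.8, -0.6, 4.9]
width: 0.0199
grasp_force: 8.0
```

```bash
python3 - <<'E'
from st import *
add();s=env.read_state();print(where(),s['ft_force'],s['moment'],s['width'],s['grasp_force'])
E
```

```text
[ 0.0011  0.0004 -0.0075] [ 0.7744 -0.6495  4.9119] [-0.0326 -0.3275 -0.054 ] 0.019927468027009947 8.000326943656546
```

>>> carry_out([
  [0, 0, -0.05, 0, 0, 0, 0.1],
  [0, 0.1, -0.05, 0, 0, 0, 0.1],
  [0, 0.2, -0.05, 0, 0, 0, 0.1],
  [0, 0.3, -0.05, 0, 0, 0, 0.1],
  [0, 0.4, -0.05, 0, 0, 0, 0.1],
  [0, 0.5, -0.05, 0, 0, 0, 0.1],
  [0, 0.5, -0.05, 0, 0, 0, 0.1],
  [0, 0.5, -0.05, 0, 0, 0, 0.1],
  [0, 0.5, -0.05, 0, 0, 0, 0.1],
  [0, 0.5, -0.05, 0, 0, 0, 0.1],
])

```text
time: 16.35
position: [0.4376, 0.317, 0.1903]
eef_rot: [[-0.91, -0.382, 0.161], [-0.376, 0.924, 0.067], [-0.174, 0.0, -0.985]]
ft_force: [2.7, -2.2, 3.7]
width: 0.0195
grasp_force: 8.0
```

```bash
python3 - <<'E'
from st import *
add();s=env.read_state();print(where(),RS.T@np.array(s['ft_force']),s['moment'],s['width'],s['grasp_force'])
E
```

```text
[ 0.0006  0.0054 -0.0074] [ 1.6294 -3.0402  3.7118] [-0.2973 -0.7392 -0.1306] 0.019539837198335575 8.00010034090974
```

>>> carry_out([
  [0, -0.1, -0.12, 0, 0, 0, 0.1],
  [0, -0.2, -0.25, 0, 0, 0, 0.1],
  [0, -0.3, -0.25, 0, 0, 0, 0.1],
  [0, -0.45, -0.25, 0, 0, 0, 0.1],
  [0, -0.6, -0.25, 0, 0, 0, 0.1],
  [0, -0.75, -0.25, 0, 0, 0, 0.1],
  [0, -0.9, -0.25, 0, 0, 0, 0.1],
  [0, -1, -0.25, 0, 0, 0, 0.1],
  [0, -1, -0.25, 0, 0, 0, 0.1],
  [0, -1, -0.25, 0, 0, 0, 0.1],
])

```text
time: 17.35
position: [0.4394, 0.3091, 0.1926]
eef_rot: [[-0.91, -0.384, 0.159], [-0.378, 0.923, 0.069], [-0.174, 0.003, -0.985]]
ft_force: [-6.5, 4.8, -2.7]
width: 0.0196
grasp_force: 8.0
```

```bash
python3 - <<'E'
from st import *
add();s=env.read_state();print(where(),RS.T@np.array(s['ft_force']),s['moment'],s['width'],s['grasp_force'])
E
```

```text
[-0.0007 -0.0027 -0.0051] [-4.1525  6.9419 -2.7334] [0.9932 1.2746 0.3991] 0.019608920552223044 7.9997064915278315
```

The lateral push met a wall at y ≈ -2.7 mm with the hook lifted 2.5 mm off its seat, so it is in the groove. I'll re-centre it, lower it and let go.

>>> carry_out([
  [0, 0.2, 0, 0, 0, 0, 0.1],
  [0, 0.4, 0, 0, 0, 0, 0.1],
  [0, 0.5, 0.1, 0, 0, 0, 0.1],
  [0, 0.55, 0.2, 0, 0, 0, 0.1],
  [0, 0.55, 0.2, 0, 0, 0, 0.1],
  [0, 0.55, 0.2, 0, 0, 0, 0.25],
  [0, 0.55, 0.2, 0, 0, 0, 0.3],
  [0, 0.55, 0.2, 0, 0, 0, 0.4],
  [0, 0.55, 0.2, 0, 0, 0, 0.45],
  [0, 0.55, 0.2, 0, 0, 0, 0.5],
])

```text
time: 18.35
position: [0.4393, 0.3126, 0.1908]
eef_rot: [[-0.91, -0.381, 0.161], [-0.375, 0.924, 0.067], [-0.174, 0.0, -0.985]]
ft_force: [0.6, -0.7, 0.2]
width: 0.0444
grasp_force: 0.0
```

>>> carry_out([
  [0, 0, 0, 0, 0, 0, 0.5],
  [0.3, 0, 0, 0, 0, 0, 0.5],
  [0.8, 0, 0, 0, 0, 0, 0.5],
  [1.5, 0, 0, 0, 0, 0, 0.5],
  [2.5, 0, 0, 0, 0, 0, 0.5],
  [3.5, 0, -0.5, 0, 0, 0, 0.5],
  [4.5, 0, -1, 0, 0, 0, 0.6],
  [5.5, 0, -2, 0, 0, 0, 0.7],
  [6.5, 0, -3, 0, 0, 0, 0.8],
  [7, 0, -3.5, 0, 0, 0, 0.8],
])

```text
time: 19.35
position: [0.3689, 0.2838, 0.2142]
eef_rot: [[-0.91, -0.382, 0.162], [-0.376, 0.924, 0.067], [-0.175, -0.0, -0.985]]
ft_force: [0.1, -1.0, -0.5]
width: 0.0723
grasp_force: 0.0
```

```bash
python3 - <<'E'
from st import *
add();s=env.read_state();print(s['time'],s['position'],s['joint_positions'],s['ft_force'],s['width'])
P,e=fit()
G=mid
# check hook lower part in scene & top: difference vs initial images around groove
for n in("scene","top"):
    a=cams.capture(n);cv2.imwrite(f"pics/{n}1.png",a)
    for z in(0,-.06,-.095): print(n,z,proj(n,G+np.array([0,0,z])))
E
```

```text
19.35 [0.3689 0.2838 0.2142] [-10.4976  18.6342 -46.686  129.6935  35.6298  33.5951  28.4518] [ 0.1064 -1.0388 -0.5182] 0.07227929430188075
scene 0 [199.689  148.4448]
scene -0.06 [200.9478 161.1797]
scene -0.095 [201.6636 168.3723]
top 0 [183.0997 199.4027]
top -0.06 [185.0906 207.7345]
top -0.095 [186.203  212.3747]
```

```bash
cat > arc.py <<'E'
from kin import *
def arc(Ms,T0=None):
    T0=tool() if T0 is None else T0
    for M in Ms:
        a,b=inc(M,T0);print([*np.round(a,1).tolist(),*np.round(b,2).tolist()])
def path(p0,y0,t0,p1,y1,t1,n,zl=0):
    out=[]
    for i in range(1,n+1):
        u=i/n;u=3*u*u-2*u**3 if n>10 else u
        r0,r1=np.hypot(*p0[:2]),np.hypot(*p1[:2]);a0,a1=np.arctan2(p0[1],p0[0]),np.arctan2(p1[1],p1[0])
        r=r0+(r1-r0)*u;a=a0+(a1-a0)*u
        out.append(pose((r*np.cos(a),r*np.sin(a),p0[2]+(p1[2]-p0[2])*u+zl*np.sin(np.pi*u)),y0+(y1-y0)*u,t0+(t1-t0)*u))
    return out
E
python3 - <<'E'
from arc import *
Ms=path((.3689,.2838,.2142),202.4,-10,(.465,-.322,.20),137,-4,18,.06)
arc(Ms[:10]);print();arc(Ms[10:],Ms[9])
E
```

```text
[-0.2, -0.5, -0.1, 0.0, 0.0, 0.01]
[-0.8, -1.9, -0.5, 0.01, 0.01, 0.04]
[-1.8, -4.1, -1.0, 0.01, 0.01, 0.08]
[-2.9, -7.1, -1.7, 0.02, 0.02, 0.14]
[-3.9, -10.9, -2.4, 0.04, 0.02, 0.21]
[-4.7, -15.2, -3.2, 0.05, 0.03, 0.29]
[-5.1, -20.1, -3.9, 0.06, 0.04, 0.38]
[-4.9, -25.3, -4.4, 0.07, 0.04, 0.47]
[-4.0, -30.6, -4.7, 0.08, 0.05, 0.56]
[-2.5, -35.9, -4.6, 0.1, 0.06, 0.66]

[-1.5, -5.2, 0.9, 0.01, 0.01, 0.09]
[-2.4, -10.4, 1.9, 0.02, 0.02, 0.18]
[-2.7, -15.2, 3.1, 0.03, 0.02, 0.26]
[-2.6, -19.6, 4.2, 0.03, 0.03, 0.33]
[-2.3, -23.3, 5.2, 0.04, 0.04, 0.39]
[-1.8, -26.1, 5.9, 0.04, 0.04, 0.44]
[-1.5, -27.9, 6.4, 0.04, 0.04, 0.46]
[-1.4, -28.5, 6.6, 0.04, 0.04, 0.47]
```

>>> carry_out([
  [0, -0.5, -1, 0, 0, 0.01, 0.8],
  [0, -1.9, -2.5, 0.01, 0.01, 0.04, 0.8],
  [-0.8, -4.1, -4, 0.01, 0.01, 0.08, 0.8],
  [-1.9, -7.1, -5, 0.02, 0.02, 0.14, 0.8],
  [-2.9, -10.9, -5.5, 0.04, 0.02, 0.21, 0.8],
  [-3.7, -15.2, -5.5, 0.05, 0.03, 0.29, 0.8],
  [-4.3, -20.1, -5.5, 0.06, 0.04, 0.38, 0.8],
  [-4.5, -25.3, -5.2, 0.07, 0.04, 0.47, 0.8],
  [-4, -30.6, -5, 0.08, 0.05, 0.56, 0.8],
  [-2.5, -35.9, -4.6, 0.1, 0.06, 0.66, 0.8],
])

```text
time: 20.45
position: [0.5222, -0.0336, 0.2639]
eef_rot: [[-0.955, 0.277, 0.109], [0.275, 0.961, -0.035], [-0.115, -0.003, -0.993]]
ft_force: [0.8, -0.0, -1.4]
width: 0.0743
grasp_force: 0.0
```

>>> carry_out([
  [-1.5, -5.2, 0.9, 0.01, 0.01, 0.09, 0.8],
  [-2.4, -10.4, 1.9, 0.02, 0.02, 0.18, 0.8],
  [-2.7, -15.2, 3.1, 0.03, 0.02, 0.26, 0.8],
  [-2.6, -19.6, 4.2, 0.03, 0.03, 0.33, 0.8],
  [-2.3, -23.3, 5.2, 0.04, 0.04, 0.39, 0.8],
  [-1.8, -26.1, 5.9, 0.04, 0.04, 0.44, 0.8],
  [-1.4, -28.5, 6.6, 0.04, 0.04, 0.47, 0.8],
  [-1.4, -28.5, 6.6, 0.04, 0.04, 0.47, 0.8],
  [-1.4, -28.5, 6.6, 0.04, 0.04, 0.47, 0.8],
  [-1.4, -28.5, 6.6, 0.04, 0.04, 0.47, 0.8],
])

```text
time: 21.45
position: [0.4642, -0.3106, 0.2011]
eef_rot: [[-0.732, 0.679, 0.055], [0.677, 0.734, -0.05], [-0.074, 0.001, -0.997]]
ft_force: [0.5, -0.9, -0.4]
width: 0.0742
grasp_force: 0.0
```

```bash
python3 look.py 6; python3 - <<'E'
from st import *
add()
for n in("scene","top"):
    a=cams.capture(n);cv2.imwrite(f"pics/{n}2.png",a)
    b=cv2.imread(f"pics/{n}0.png");d=np.abs(cv2.GaussianBlur(a,(3,3),0).astype(int)-cv2.GaussianBlur(b,(3,3),0)).sum(2)
    u,v=proj(n,mid+[0,0,-.05]).astype(int)
    print(n,u-14,v-20);print((d[v-20:v+22,u-14:u+16]//10)[::1])
E
```

```text
21.45 [ 0.4642 -0.3106  0.2011] [ 46.0625  24.4604 -25.623  116.6696  19.0207  38.4811  55.4044]
[[-0.7322  0.6788  0.0553]
 [ 0.677   0.7343 -0.0496]
 [-0.0743  0.0012 -0.9972]]
scene 186 139
[[0 0 0 ... 0 1 2]
 [0 0 0 ... 1 2 4]
 [0 0 0 ... 2 4 7]
 ...
 [1 1 1 ... 4 4 4]
 [1 1 1 ... 4 4 5]
 [1 1 1 ... 4 4 5]]
top 170 186
[[1 2 1 ... 2 2 2]
 [1 1 2 ... 2 2 2]
 [1 2 1 ... 2 2 2]
 ...
 [2 2 1 ... 1 1 1]
 [2 2 2 ... 1 1 1]
 [2 2 2 ... 1 2 2]]
```

```bash
python3 - <<'E'
from st import *
for n in("scene","top"):
    a=cv2.imread(f"pics/{n}2.png");b=cv2.imread(f"pics/{n}0.png")
    d=np.abs(cv2.GaussianBlur(a,(3,3),0).astype(int)-cv2.GaussianBlur(b,(3,3),0)).sum(2)
    u,v=proj(n,mid+[0,0,-.05]);m=np.zeros(d.shape,np.uint8);u,v=int(u),int(v)
    m[v-25:v+28,u-16:u+16]=(d>70)[v-25:v+28,u-16:u+16]
    k,l,st,c=cv2.connectedComponentsWithStats(m)
    for i in range(1,k):
        if st[i,4]>8:
            ys,xs=np.where(l==i);print(n,st[i],c[i],"top end",xs[ys<=ys.min()+1].mean(),ys.min(),"bot",xs[ys>=ys.max()-1].mean(),ys.max())
    for z in(.014-.007,-.05,-.109):print(" pred",z,proj(n,mid+[0,0.001,z]))
T=np.load("pics/w6.npy");a=cv2.imread("pics/w6.png").astype(float)
for nm,p in(("rack top c",(.481,-.337,.041)),("bail",(.481,-.337,.096)),("bench",(.42,-.30,.006))): print(nm,proj("wrist",p,T))
ch=(a[...,2]-a[...,0])/(a.sum(2)+1);ch=cv2.GaussianBlur(ch,(3,3),0)
for q in((300,150),(250,150),(200,120),(350,120)):print(q,a[q[1],q[0]],ch[q[1],q[0]])
for th in(.02,.03,.04):
    m=(ch<th).astype(np.uint8);m[245:]=0;k,l,st,c=cv2.connectedComponentsWithStats(m)
    for i in range(1,k):
        if st[i,4]>300:
            r=cv2.minAreaRect(np.argwhere(l==i)[:,::-1].astype(np.float32));print(th,st[i],c[i],r)
E
```

```text
scene [197 147   5   4  15] [198.8    148.3333] top end 198.5 147 bot 199.14285714285714 150
scene [199 157  17  13 169] [208.2308 163.858 ] top end 210.0 157 bot 206.75757575757575 169
scene [195 171  19  12 152] [203.4276 176.1908] top end 206.0 171 bot 200.5 182
 pred 0.007 [199.3375 146.8718]
 pred -0.05 [200.5425 159.038 ]
 pred -0.109 [201.7513 171.1449]
top [182 200   8  17  83] [185.6747 207.747 ] top end 186.375 200 bot 185.8 216
top [194 218   6   6  23] [196.8261 220.6957] top end 197.83333333333334 218 bot 195.625 223
 pred 0.007 [182.5841 198.4864]
 pred -0.05 [184.498  206.4661]
 pred -0.109 [186.3776 214.2722]
rack top c [245.42   188.7402]
bail [244.1965 208.7806]
bench [233.6216 124.0483]
(300, 150) [144. 159. 168.] 0.05014014916734542
(250, 150) [129. 135. 139.] 0.026012612337181606
(200, 120) [144. 160. 168.] 0.05059491811532385
(350, 120) [144. 159. 167.] 0.04985392777111502
0.02 [ 368    7   67   80 3817] [402.5965  48.3325] ((403.05401611328125, 47.32431411743164), (71.6779556274414, 64.44440460205078), 80.53767395019531)
0.02 [   0  121  118  124 9146] [ 40.0974 188.4452] ((58.5, 182.5), (117.0, 123.0), 0.0)
0.03 [ 368    6   68   82 4118] [402.8222  48.0782] ((403.224365234375, 47.254058837890625), (73.77030944824219, 65.86819458007812), 81.02737426757812)
0.03 [   0  121  118  124 9179] [ 40.1938 188.3296] ((58.5, 182.5), (117.0, 123.0), 0.0)
0.03 [ 215  147   47   75 1665] [237.4787 183.615 ] ((238.25262451171875, 184.16943359375), (45.07332992553711, 73.44566345214844), 1.8476102352142334)
0.04 [ 367    5   70   83 4287] [403.0044  47.9862] ((403.5135498046875, 47.08106231689453), (74.63713073730469, 67.73236846923828), 80.53767395019531)
0.04 [   0  121  118  124 9207] [ 40.2404 188.2257] ((58.5, 182.5), (123.0, 117.0), 90.0)
0.04 [ 214  147   48   75 2527] [238.3823 183.8279] ((237.5, 184.0), (74.0, 47.0), 90.0)
```

```bash
python3 - <<'E'
from arc import *
T=np.load("pics/w6.npy");a=cv2.imread("pics/w6.png").astype(float)
f=lambda p,z:onz(ray("wrist",p,T),z)
ch=cv2.GaussianBlur((a[...,2]-a[...,0])/(a.sum(2)+1),(3,3),0)
m=(ch<.035)&(np.indices(ch.shape)[0]<245);k,l,st,c=cv2.connectedComponentsWithStats(m.astype(np.uint8))
i=l[184,238] or l[170,238] or l[160,238];
for r in range(148,224,6):
    xs=np.where(l[r]==i)[0]; print(r,xs.min() if len(xs) else None,xs.max() if len(xs) else None,end="; ")
print()
n,fa=f((238,147),.006),f((238,222),.041);print("near",n,"far",fa,np.linalg.norm((fa-n)[:2]),"centre",(n+fa)/2)
print("w at near bottom",np.linalg.norm(f((214.5,150),.006)-f((261,150),.006)),"w far top",np.linalg.norm(f((214.5,218),.041)-f((261,218),.041)))
E
```

```text
148 223 258; 154 219 261; 160 219 261; 166 219 261; 172 219 261; 178 220 260; 184 219 260; 190 220 259; 196 218 260; 202 216 260; 208 215 261; 214 220 258; 220 222 258; 
near [ 0.4438 -0.3156  0.006 ] far [ 0.5068 -0.374   0.041 ] 0.08589916126334221 centre [ 0.4753 -0.3448  0.0235]
w at near bottom 0.05780929494339256 w far top 0.05706222966738532
```

```bash
python3 - <<'E'
from arc import *
T=np.load("pics/w6.npy")
for p in((.481,-.337,.096),(.4768,-.3432,.096),(.479,-.340,.096)):print(proj("wrist",p,T))
P,e=fit();print(e)
c=np.array([.478,-.341,.006]);f=np.array([np.cos(np.radians(-42.8)),np.sin(np.radians(-42.8)),0])
hold=c-.035*f+[0,0,.028]
q=env.read_state()['joint_positions']
for bk in(.08,.04,-.019):
    M=pose(hold,137.2,-20,bk);b=ik2(M,P,[25,35,-5,130,140,16,-60]);print(bk,M[:3,3],inc(M),b[0],b[1].round(0))
E
```

```text
[244.1965 208.7806]
[236.8424 209.8071]
[240.6577 209.299 ]
0.00033125994761601385
0.08 [ 0.4322 -0.2986  0.1092] (array([ 3.83, -1.3 ,  8.94]), array([ 0.001, -0.275,  0.001])) 5.605470980744483e-06 [ 27.  28.  -3. 138. 123.   9. -50.]
0.04 [ 0.4423 -0.3079  0.0716] (array([ 2.74, -1.31, 12.79]), array([ 0.001, -0.275,  0.001])) 2.7436508472745183e-11 [ 25.  33.  -0. 138. 149.  12. -76.]
-0.019 [ 0.4571 -0.3216  0.0161] (array([ 1.15, -1.31, 18.47]), array([ 0.001, -0.275,  0.001])) 5.674006144884389e-12 [ 26.  40.  -0. 137. 161.  17. -87.]
```

>>> carry_out([
  [0.4, -0.2, 0.9, 0, -0.03, 0, 0.8],
  [0.8, -0.4, 1.8, 0, -0.06, 0, 0.8],
  [1.2, -0.5, 2.7, 0, -0.09, 0, 0.8],
  [1.6, -0.7, 3.6, 0, -0.12, 0, 0.8],
  [2, -0.8, 4.5, 0, -0.15, 0, 0.8],
  [2.4, -1, 5.4, 0, -0.18, 0, 0.8],
  [2.8, -1.1, 6.3, 0, -0.21, 0, 0.8],
  [3.2, -1.2, 7.2, 0, -0.24, 0, 0.8],
  [3.6, -1.3, 8.1, 0, -0.265, 0, 0.8],
  [3.8, -1.3, 8.9, 0, -0.275, 0, 0.8],
])

```text
time: 22.6
position: [0.4288, -0.3045, 0.1215]
eef_rot: [[-0.7, 0.683, 0.209], [0.645, 0.73, -0.224], [-0.306, -0.022, -0.952]]
ft_force: [-0.3, 0.5, -0.4]
width: 0.0747
grasp_force: 0.0
```

```bash
python3 look.py 7; python3 - <<'E'
from arc import *
add();T=np.load("pics/w7.npy");a=cv2.imread("pics/w7.png").astype(float)
c=np.array([.478,-.341,.006]);M=pose(c,137.2,0)
f=np.array([np.cos(np.radians(-42.8)),np.sin(np.radians(-42.8)),0]);g=np.array([-f[1],f[0],0])
print(inc(pose(c-.035*f+[0,0,.028],137.2,-20,.08)))
for nm,p in(("near bot",c-.0435*f),("near top",c-.0435*f+[0,0,.035]),("far top",c+.0435*f+[0,0,.035]),("bail",c+[0,0,.09])):
    print(nm,proj("wrist",p+.025*g,T),proj("wrist",p-.025*g,T))
ch=cv2.GaussianBlur((a[...,2]-a[...,0])/(a.sum(2)+1),(3,3),0)
m=(ch<.035);k,l,st,cc=cv2.connectedComponentsWithStats(m.astype(np.uint8))
for i in range(1,k):
    if st[i,4]>300:
        print(st[i],cc[i])
        if st[i,0]>120 and st[i,0]+st[i,2]<400:
            for r in range(st[i,1],st[i,1]+st[i,3],6):
                xs=np.where(l[r]==i)[0];print(r,xs.min(),xs.max(),end="; ")
E
```

```text
22.6 [ 0.4288 -0.3045  0.1215] [ 28.9255  26.0279  -5.4698 135.7319  79.4154   9.3457  -6.4364]
[[-0.7003  0.6826  0.209 ]
 [ 0.645   0.7305 -0.2244]
 [-0.3058 -0.0223 -0.9518]]
(array([0.42, 0.75, 1.05]), array([-0.023, -0.038,  0.002]))
near bot [287.1001 166.9696] [236.5194 166.645 ]
near top [290.0199 187.1451] [233.8516 186.6989]
far top [284.5018 254.6985] [237.3575 254.0824]
bail [291.995  269.0318] [231.0611 268.1692]
[ 447    0   65  110 6144] [480.8856  54.8504]
[    0   137   512   247 40641] [194.0004 295.4084]
[ 230  169   59  104 3195] [260.81   218.9192]
169 238 275; 175 236 285; 181 235 286; 187 234 287; 193 235 287; 199 235 286; 205 235 285; 211 235 284; 217 235 284; 223 235 283; 229 234 284; 235 234 284; 241 233 285; 247 233 286; 253 232 286; 259 231 287; 265 231 288; 271 251 283;
```

```bash
python3 - <<'E'
from arc import *
c=np.array([.4775,-.342,.006]);f=np.array([np.cos(np.radians(-42.8)),np.sin(np.radians(-42.8)),0])
for bk in(.04,-.019):print(inc(pose(c-.035*f+[0,0,.028],137.2,-20,bk)))
print(env.read_state()['joint_positions'])
E
```

```text
(array([0.24, 0.73, 5.06]), array([-0.023, -0.038,  0.002]))
(array([ 0.02,  0.87, 10.96]), array([-0.023, -0.038,  0.002]))
[ 29.0325  26.1065  -5.6014 135.8416  80.4996   9.4196  -7.5569]
```

>>> carry_out([
  [0.05, 0.1, 0.5, -0.005, -0.01, 0, 0.8],
  [0.1, 0.2, 1, -0.01, -0.02, 0, 0.8],
  [0.1, 0.4, 1.5, -0.015, -0.03, 0, 0.8],
  [0.2, 0.6, 2, -0.02, -0.038, 0, 0.8],
  [0.2, 0.7, 2.5, -0.023, -0.038, 0, 0.8],
  [0.2, 0.7, 3, -0.023, -0.038, 0, 0.8],
  [0.2, 0.7, 3.5, -0.023, -0.038, 0, 0.8],
  [0.2, 0.7, 4, -0.023, -0.038, 0, 0.8],
  [0.2, 0.7, 4, -0.023, -0.038, 0, 0.8],
  [0.2, 0.7, 4, -0.023, -0.038, 0, 0.8],
])

```text
time: 23.65
position: [0.4394, -0.3079, 0.0822]
eef_rot: [[-0.691, 0.679, 0.249], [0.638, 0.734, -0.231], [-0.34, -0.001, -0.94]]
ft_force: [0.3, -0.1, 0.5]
width: 0.0745
grasp_force: 0.0
```

```bash
python3 - <<'E'
from arc import *
c=np.array([.4775,-.342,.006]);f=np.array([np.cos(np.radians(-42.8)),np.sin(np.radians(-42.8)),0])
for bk in(.04,-.019):print(inc(pose(c-.035*f+[0,0,.028],137.2,-20,bk)))
s=env.read_state();print(s['joint_positions'],s['joint_velocities'],s['position'],s['ft_force'])
E
```

```text
(array([0.13, 0.09, 1.08]), array([-0.001, -0.002,  0.001]))
(array([0.12, 0.1 , 6.98]), array([-0.001, -0.002,  0.001]))
[ 39.6315  32.2484 -20.2172 137.0442 112.115   18.2948 -38.9241] [-0.0624 -0.4327  0.1548  0.0847  0.0071 -0.0967 -0.0358] [ 0.4394 -0.3079  0.0822] [ 0.2735 -0.1355  0.4577]
```

>>> carry_out([
  [0.05, 0.05, 1, 0, 0, 0, 0.8],
  [0.1, 0.1, 2, 0, 0, 0, 0.8],
  [0.12, 0.1, 3, 0, 0, 0, 0.8],
  [0.12, 0.1, 4, 0, 0, 0, 0.8],
  [0.12, 0.1, 5, 0, 0, 0, 0.8],
  [0.12, 0.1, 5.8, 0, 0, 0, 0.8],
  [0.12, 0.1, 6.5, 0, 0, 0, 0.8],
  [0.12, 0.1, 6.9, 0, 0, 0, 0.8],
  [0.12, 0.1, 6.95, 0, 0, 0, 0.8],
  [0.12, 0.1, 6.95, 0, 0, 0, 0.8],
])

```text
time: 24.65
position: [0.4566, -0.3225, 0.0166]
eef_rot: [[-0.69, 0.679, 0.249], [0.638, 0.734, -0.232], [-0.34, -0.001, -0.94]]
ft_force: [-0.3, 1.1, 0.1]
width: 0.0743
grasp_force: 0.0
```

>>> carry_out([
  [0, 0, 0, 0, 0, 0, 0.7],
  [0, 0, 0, 0, 0, 0, 0.6],
  [0, 0, 0, 0, 0, 0, 0.4],
  [0, 0, 0, 0, 0, 0, 0.4],
  [0, 0, 0, 0, 0, 0, 0.4],
  [0, 0, 0, 0, 0, 0, 0.4],
  [0, 0, 0, 0, 0, 0, 0.4],
  [0, 0, 0, 0, 0, 0, 0.4],
  [0, 0, 0, 0, 0, 0, 0.4],
  [0, 0, 0, 0, 0, 0, 0.4],
], squeeze=20)

```text
time: 25.65
position: [0.4567, -0.3226, 0.0168]
eef_rot: [[-0.69, 0.679, 0.25], [0.638, 0.734, -0.232], [-0.341, -0.001, -0.94]]
ft_force: [-1.3, -0.0, 5.1]
width: 0.0495
grasp_force: 20.0
```

>>> carry_out([
  [-0.05, 0, -0.1, 0, 0, 0, 0.4],
  [-0.1, 0, -0.3, 0, 0, 0, 0.4],
  [-0.2, 0, -0.7, 0, 0, 0, 0.4],
  [-0.4, 0, -1.2, 0, 0, 0, 0.4],
  [-0.6, 0, -1.8, 0, 0, 0, 0.4],
  [-0.9, 0, -2.5, 0, 0, 0, 0.4],
  [-1.2, 0, -3.3, 0, 0, 0, 0.4],
  [-1.5, 0, -4.1, 0, 0, 0, 0.4],
  [-1.7, 0, -4.7, 0, 0, 0, 0.4],
  [-1.7, 0, -4.7, 0, 0, 0, 0.4],
])

```text
time: 26.65
position: [0.4571, -0.3227, 0.0679]
eef_rot: [[-0.69, 0.679, 0.251], [0.638, 0.734, -0.233], [-0.342, -0.001, -0.94]]
ft_force: [0.3, 0.0, -2.4]
width: 0.0498
grasp_force: 20.0
```

```bash
python3 look.py 8; python3 - <<'E'
from arc import *
add();s=env.read_state();print(s['ft_force'],s['moment'],s['width'])
G=pose((.4567,-.3226,.0168),137.2,-20)
H=np.eye(4);H[:3,:3]=Ro.from_euler('z',-42.8,degrees=True).as_matrix();H[:3,3]=[.4775,-.342,.006]
TR=np.linalg.inv(G)@H;print(TR[:3,3]);TR[1,3]=0;np.save("TR.npy",TR)
T=np.load("pics/w8.npy");a=cv2.imread("pics/w8.png").astype(float)
K=T@TR
for nm,p in(("near bot",(-.0435,0,0)),("near top",(-.0435,0,.035)),("far top",(.0435,0,.035)),("bail",(0,0,.09))):
    print(nm,[proj("wrist",(K@np.r_[np.array(p)+[0,y,0],1])[:3],T) for y in(.025,-.025)])
ch=cv2.GaussianBlur((a[...,2]-a[...,0])/(a.sum(2)+1),(3,3),0)
m=(ch<.035);k,l,st,cc=cv2.connectedComponentsWithStats(m.astype(np.uint8))
for r in range(150,290,8):
    xs=np.where(m[r,200:320])[0]+200;print(r,(xs.min(),xs.max(),len(xs)) if len(xs) else None,end="; ")
E
```

```text
26.65 [ 0.4571 -0.3227  0.0679] [ 39.8682  34.6309 -19.7201 134.7276 113.0709  18.5042 -38.6676]
[[-0.6902  0.6788  0.2507]
 [ 0.6376  0.7343 -0.2328]
 [-0.3422 -0.0009 -0.9396]]
[-0.2824  0.6464 -0.5942] [ 0.3154  0.2215 -0.0272] 0.04920860970847455
[-0.023  -0.0001  0.0199]
near bot [array([291.7591, 207.2498]), array([212.2462, 207.3248])]
near top [array([298.772 , 250.2823]), array([204.9532, 250.3586])]
far top [array([287.3615, 332.1657]), array([217.1331, 332.2049])]
bail [array([304.9395, 402.5718]), array([198.7768, 402.6095])]
150 None; 158 None; 166 None; 174 None; 182 None; 190 None; 198 None; 206 None; 214 (np.int64(214), np.int64(291), 78); 222 (np.int64(213), np.int64(292), 31); 230 (np.int64(210), np.int64(295), 41); 238 (np.int64(208), np.int64(297), 90); 246 (np.int64(206), np.int64(300), 94); 254 (np.int64(203), np.int64(303), 78); 262 (np.int64(200), np.int64(306), 71); 270 (np.int64(200), np.int64(308), 73); 278 (np.int64(200), np.int64(311), 65); 286 (np.int64(200), np.int64(313), 75);
```

```bash
python3 - <<'E'
from arc import *
TR=np.load("TR.npy");a=cv2.imread("pics/w8.png").astype(float)
for lo_,hi_ in((235,250),(255,270)):
    g=a[200:268,lo_:hi_].mean((1,2)).round(0).astype(int);print(g.tolist())
ch=((a[...,2]-a[...,0])/(a.sum(2)+1));print((ch[200:268,240:265].mean(1)*1000).round(0).astype(int).tolist())
T=np.load("pics/w8.npy");
for dx in(0,.003):
  for rot in(0,4):
    R=np.eye(4);R[:3,:3]=Ro.from_euler('y',rot,degrees=True).as_matrix();A=np.eye(4);A[:3,3]=[-.035,0,.028];B=np.eye(4);B[:3,3]=[.035+dx,0,-.028]
    K=T@TR@A@R@B;print(dx,rot,[proj("wrist",(K@np.r_[p,1])[:3],T)[1].round(1) for p in([-.0435,0,0],[-.0435,0,.035],[.0435,0,.035])])
E
```

```text
[101, 101, 101, 101, 101, 101, 101, 101, 98, 89, 83, 88, 96, 101, 99, 93, 88, 90, 100, 104, 106, 106, 106, 106, 110, 114, 115, 114, 113, 112, 114, 112, 112, 104, 94, 98, 104, 105, 101, 104, 114, 119, 114, 111, 101, 80, 80, 88, 95, 100, 101, 97, 92, 94, 106, 119, 132, 152, 165, 167, 166, 166, 166, 166, 166, 166, 166, 166]
[101, 101, 101, 101, 101, 101, 101, 101, 100, 94, 83, 86, 93, 99, 100, 96, 90, 88, 94, 102, 106, 107, 106, 106, 106, 106, 106, 106, 107, 107, 107, 106, 107, 102, 93, 94, 100, 104, 100, 96, 99, 104, 106, 105, 98, 84, 79, 86, 92, 98, 102, 98, 93, 91, 104, 128, 140, 147, 151, 152, 152, 153, 153, 153, 153, 153, 153, 153]
[57, 57, 57, 58, 57, 57, 57, 57, 58, 52, 33, 23, 22, 20, 20, 22, 24, 37, 53, 52, 48, 48, 47, 47, 47, 47, 47, 48, 48, 48, 48, 48, 47, 44, 26, 17, 15, 15, 17, 27, 41, 47, 47, 46, 45, 33, 23, 23, 23, 20, 20, 22, 23, 26, 36, 42, 42, 42, 40, 40, 40, 40, 40, 40, 40, 41, 40, 40]
0 0 [np.float64(207.3), np.float64(250.3), np.float64(332.2)]
0 4 [np.float64(205.6), np.float64(251.8), np.float64(324.8)]
0.003 0 [np.float64(210.9), np.float64(254.0), np.float64(334.3)]
0.003 4 [np.float64(209.0), np.float64(255.2), np.float64(326.7)]
```

```bash
cat >> st.py <<'E'
TR=np.load("TR.npy") if os.path.exists("TR.npy") else None
LC=np.array([0,.001,-.102])  # lower curl centre in groove frame
def rgoal(x,y,z):
    A=np.eye(4);A[:3,:3]=RS;A[:3,3]=mid+RS@(LC+np.array([x,y,z]))-[0,0,.09];return A@np.linalg.inv(TR)
def bail():
    return RS.T@((tool()@TR@np.array([0,0,.09,1]))[:3]-mid)-LC
E
python3 - <<'E'
from st import *
from arc import arc,path
P,e=fit();q=env.read_state()['joint_positions']
M1=rgoal(-.08,0,.03);M2=rgoal(-.001,0,-.008)
for M in(M1,M2,rgoal(-.002,0,.024)):
    for s in(q,[-45,37,0,138,150,18,-86]):
        b=ik2(M,P,s,n=6);print(M[:3,3],round(b[0],4),b[1].round(0))
Ms=path((.4571,-.3227,.0679),137.2,-20,M1[:3,3],202.4,-20,20,.05)
arc(Ms[:10]);print();arc(Ms[10:],Ms[9])
E
```

```text
[0.3522 0.2771 0.0738] 0.2355 [ -8.  48. -71. 144.  93.  57. -37.]
[0.3522 0.2771 0.0738] 0.2355 [ -8.  48. -71. 144.  93.  57. -37.]
[0.4252 0.3072 0.0358] 0.0001 [-47.  37.  -1. 141. 151.  19. -86.]
[0.4252 0.3072 0.0358] 0.0 [-47.  38.  -0. 141. 153.  18. -88.]
[0.4243 0.3068 0.0678] 0.0 [-47.  33.  -0. 140. 143.  14. -77.]
[0.4243 0.3068 0.0678] 0.0 [-47.  33.  -0. 140. 143.  14. -78.]
[0.1, 0.5, -0.2, -0.0, -0.0, -0.01]
[0.4, 1.9, -0.7, -0.01, -0.0, -0.03]
[1.0, 4.2, -1.4, -0.02, -0.0, -0.06]
[1.8, 7.0, -2.5, -0.04, -0.0, -0.11]
[3.1, 10.3, -3.8, -0.06, -0.0, -0.17]
[4.8, 13.9, -5.3, -0.08, -0.0, -0.23]
[7.0, 17.6, -6.9, -0.11, -0.0, -0.3]
[9.7, 21.3, -8.6, -0.14, -0.0, -0.38]
[12.8, 24.7, -10.2, -0.17, -0.0, -0.45]
[16.4, 27.8, -11.7, -0.2, -0.0, -0.53]

[1.9, 4.4, -0.6, -0.03, -0.0, -0.08]
[4.2, 8.5, -1.1, -0.06, -0.0, -0.16]
[6.8, 12.1, -1.4, -0.08, 0.0, -0.23]
[9.5, 15.2, -1.7, -0.11, 0.0, -0.3]
[12.2, 17.8, -1.8, -0.13, 0.0, -0.37]
[14.7, 19.8, -2.0, -0.15, -0.0, -0.42]
[16.9, 21.4, -2.1, -0.17, -0.0, -0.47]
[18.6, 22.4, -2.2, -0.18, -0.0, -0.5]
[19.6, 23.1, -2.3, -0.19, 0.0, -0.53]
[20.0, 23.3, -2.3, -0.2, -0.0, -0.54]
```

```bash
python3 - <<'E'
from st import *
from arc import arc,path
P,e=fit();q=env.read_state()['joint_positions']
for a in((-.03,0,.026),(-.025,0,.026),(-.03,-.1,.026),(-.03,-.2,.03),(-.045,0,.026)):
    M=rgoal(*a)
    b=ik2(M,P,[-45,33,0,138,140,14,-80],n=6,m=1.5);print(a,M[:3,3],np.hypot(*M[:2,3]),round(b[0],4),b[1].round(0))
Mw=rgoal(-.03,-.13,.04);Me=rgoal(-.03,0,.026)
Ms=path((.4571,-.3227,.0679),137.2,-20,Mw[:3,3],202.4,-20,16,.03)
n=5
for i in range(1,n): 
    M=Mw.copy();M[:3,3]=Mw[:3,3]+(Me[:3,3]-Mw[:3,3])*i/n;Ms.append(M)
arc(Ms[:10]);print();arc(Ms[10:20],Ms[9])
print(np.array([M[:3,3] for M in Ms])[::3])
E
```

```text
(-0.03, 0, 0.026) [0.3984 0.2962 0.0698] 0.49640546621098636 0.0 [-49.  32.  -0. 143. 147.  16. -83.]
(-0.025, 0, 0.026) [0.403  0.2981 0.0698] 0.5012536307543438 0.0 [-49.  32.  -0. 143. 146.  16. -82.]
(-0.03, -0.1, 0.026) [0.4365 0.2037 0.0698] 0.48168397008001584 0.0001 [-27.  32. -11. 145. 149.  19. -71.]
(-0.03, -0.2, 0.03) [0.4746 0.1112 0.0738] 0.4874633393189119 0.0 [-19.  32.  -0. 145. 184.  16. -91.]
(-0.045, 0, 0.026) [0.3845 0.2904 0.0698] 0.4818795912915909 0.0 [-50.  32.  -0. 145. 148.  18. -86.]
[0.1, 0.6, -0.2, -0.0, -0.0, -0.01]
[0.5, 2.3, -0.7, -0.02, -0.0, -0.04]
[1.1, 4.9, -1.5, -0.04, -0.0, -0.1]
[2.2, 8.1, -2.6, -0.06, -0.0, -0.17]
[3.7, 11.8, -3.9, -0.09, -0.0, -0.25]
[5.7, 15.7, -5.4, -0.12, -0.0, -0.34]
[8.2, 19.5, -6.8, -0.16, -0.0, -0.43]
[11.2, 23.2, -8.2, -0.2, -0.0, -0.53]
[14.5, 26.4, -9.4, -0.23, -0.0, -0.63]
[18.0, 29.2, -10.5, -0.27, -0.0, -0.73]

[1.0, 4.1, 0.0, -0.03, -0.0, -0.09]
[2.3, 7.7, 0.1, -0.06, -0.0, -0.17]
[3.5, 10.6, 0.1, -0.09, 0.0, -0.24]
[4.6, 12.8, 0.1, -0.11, -0.0, -0.29]
[5.4, 14.2, 0.1, -0.12, -0.0, -0.33]
[5.6, 14.7, 0.1, -0.12, -0.0, -0.34]
[6.6, 17.1, 0.0, -0.12, 0.0, -0.34]
[7.6, 19.5, -0.0, -0.12, 0.0, -0.34]
[8.5, 22.0, -0.1, -0.12, 0.0, -0.34]
[9.5, 24.4, -0.1, -0.12, 0.0, -0.34]
[[ 0.4599 -0.3171  0.0691]
 [ 0.4904 -0.2431  0.0845]
 [ 0.5158 -0.1113  0.1031]
 [ 0.5051  0.031   0.1039]
 [ 0.469   0.1364  0.0909]
 [ 0.4479  0.176   0.0838]
 [ 0.4182  0.2481  0.0754]]
```

>>> carry_out([
  [0.1, 0.6, -0.2, 0, 0, -0.01, 0.4],
  [0.5, 2.3, -0.7, -0.02, 0, -0.04, 0.4],
  [1.1, 4.9, -1.5, -0.04, 0, -0.1, 0.4],
  [2.2, 8.1, -2.6, -0.06, 0, -0.17, 0.4],
  [3.7, 11.8, -3.9, -0.09, 0, -0.25, 0.4],
  [5.7, 15.7, -5.4, -0.12, 0, -0.34, 0.4],
  [8.2, 19.5, -6.8, -0.16, 0, -0.43, 0.4],
  [11.2, 23.2, -8.2, -0.2, 0, -0.53, 0.4],
  [14.5, 26.4, -9.4, -0.23, 0, -0.63, 0.4],
  [17, 28.5, -10.2, -0.26, 0, -0.7, 0.4],
])

```text
time: 27.7
position: [0.507, 0.0236, 0.1048]
eef_rot: [[-0.94, -0.01, 0.342], [-0.007, 1.0, 0.01], [-0.342, 0.007, -0.94]]
ft_force: [0.2, 0.0, -2.3]
width: 0.0494
grasp_force: 20.0
```

```bash
python3 - <<'E'
from st import *
from arc import arc,path
add();s=env.read_state();print(s['joint_positions'],bail(),s['width'])
T=tool();Mw=rgoal(-.03,-.13,.04)
Ms=path(T[:3,3],np.degrees(np.arctan2(T[1,0],T[0,0])),-20,Mw[:3,3],202.4,-20,9,0)
arc(Ms)
E
```

```text
[ 10.1112  29.6098 -29.5563 139.6566 108.7106  19.24   -29.6341] [-0.0357 -0.3044  0.061 ] 0.049374648196187934
[0.4, 1.8, 0.1, -0.25, 0.0, -0.7]
[1.0, 3.6, 0.2, -0.5, 0.0, -1.39]
[1.5, 5.4, 0.2, -0.76, 0.01, -2.09]
[2.2, 7.1, 0.2, -1.01, 0.01, -2.78]
[2.9, 8.8, 0.3, 0.89, -0.01, 2.42]
[3.6, 10.5, 0.2, 0.64, -0.01, 1.73]
[4.4, 12.1, 0.2, 0.38, -0.0, 1.03]
[5.3, 13.7, 0.2, 0.13, -0.0, 0.34]
[6.2, 15.3, 0.1, -0.12, 0.0, -0.36]
```

>>> carry_out([
  [0.4, 1.8, 0.1, -0.01, 0, -0.04, 0.4],
  [1.0, 3.6, 0.2, -0.03, 0, -0.08, 0.4],
  [1.5, 5.4, 0.2, -0.04, 0, -0.12, 0.4],
  [2.2, 7.1, 0.2, -0.05, 0, -0.16, 0.4],
  [2.9, 8.8, 0.3, -0.07, 0, -0.2, 0.4],
  [3.6, 10.5, 0.2, -0.08, 0, -0.24, 0.4],
  [4.4, 12.1, 0.2, -0.09, 0, -0.28, 0.4],
  [5.3, 13.7, 0.2, -0.11, 0, -0.32, 0.4],
  [6.2, 15.3, 0.1, -0.12, 0, -0.36, 0.4],
  [6.2, 15.3, 0.1, -0.12, 0, -0.36, 0.4],
])

```text
time: 28.7
position: [0.4481, 0.1741, 0.0827]
eef_rot: [[-0.871, -0.375, 0.318], [-0.354, 0.927, 0.125], [-0.341, -0.004, -0.94]]
ft_force: [-0.6, -0.2, -1.1]
width: 0.0494
grasp_force: 20.0
```

```bash
python3 - <<'E'
from st import *
add();s=env.read_state();print(s['joint_positions'],bail(),s['width'],s['ft_force'],s['joint_velocities'])
print(inc(rgoal(-.03,-.05,.03)),inc(rgoal(-.03,0,.026)))
E
```

```text
[ -2.0538  34.2662 -40.0566 143.4888 114.4791  27.8405 -33.5185] [-0.0305 -0.1316  0.0388] 0.04939157385062356 [-0.6435 -0.2334 -1.1197] [ 1.619  -0.7015  1.9505 -0.3902 -0.5017 -0.4406  0.2865]
(array([0.29, 8.18, 0.81]), array([-0.006, -0.001, -0.004])) (array([ 0.45, 13.18,  1.15]), array([-0.006, -0.001, -0.004]))
```

>>> carry_out([
  [0, 1, 0.1, 0, 0, 0, 0.4],
  [0, 2.8, 0.2, -0.003, 0, -0.002, 0.4],
  [0.1, 4.8, 0.4, -0.006, 0, -0.004, 0.4],
  [0.2, 6.6, 0.6, -0.006, 0, -0.004, 0.4],
  [0.3, 8.4, 0.8, -0.006, 0, -0.004, 0.4],
  [0.35, 10, 0.9, -0.006, 0, -0.004, 0.4],
  [0.4, 11.4, 1, -0.006, 0, -0.004, 0.4],
  [0.45, 12.5, 1.1, -0.006, 0, -0.004, 0.4],
  [0.45, 13.2, 1.1, -0.006, 0, -0.004, 0.4],
  [0.45, 13.2, 1.1, -0.006, 0, -0.004, 0.4],
])

```text
time: 29.7
position: [0.3999, 0.2951, 0.0705]
eef_rot: [[-0.87, -0.377, 0.317], [-0.354, 0.926, 0.128], [-0.342, -0.001, -0.94]]
ft_force: [1.2, -0.4, -1.3]
width: 0.0497
grasp_force: 20.0
```

```bash
python3 - <<'E'
from st import *
add();s=env.read_state();print(s['joint_positions'],bail(),s['width'],s['ft_force'])
print(inc(rgoal(-.03,0,.026)),inc(rgoal(-.012,0,.024)),inc(rgoal(-.002,0,.023)))
# look for hook between fingers in the wrist view: where would it be?
T=tool()
for p in((0,.001,-.116),(-.0135,.001,-.088),(0,.001,-.04)):print(proj("wrist",mid+RS@np.array(p),T))
for n in("scene","top"):
    cv2.imwrite(f"pics/{n}3.png",cams.capture(n))
E
```

```text
[-18.7899  37.7637 -43.9995 141.1553 104.6055  36.3401 -41.6917] [-0.029  -0.0016  0.0267] 0.04970735858603075 [ 1.1881 -0.3642 -1.2756]
(array([0.12, 0.15, 0.03]), array([-0.002,  0.   , -0.004])) (array([-1.5 ,  0.16,  0.84]), array([-0.002,  0.   , -0.004])) (array([-2.41,  0.17,  1.27]), array([-0.002,  0.   , -0.004]))
[254.2288 342.0073]
[254.3906 383.5467]
[255.0461 523.5807]
```

>>> carry_out([
  [-0.2, 0.15, 0.1, -0.002, 0, -0.004, 0.4],
  [-0.5, 0.15, 0.25, -0.002, 0, -0.004, 0.4],
  [-0.8, 0.15, 0.4, -0.002, 0, -0.004, 0.4],
  [-1.1, 0.15, 0.6, -0.002, 0, -0.004, 0.4],
  [-1.4, 0.15, 0.75, -0.002, 0, -0.004, 0.4],
  [-1.7, 0.15, 0.9, -0.002, 0, -0.004, 0.4],
  [-2, 0.15, 1.05, -0.002, 0, -0.004, 0.4],
  [-2.2, 0.15, 1.15, -0.002, 0, -0.004, 0.4],
  [-2.4, 0.15, 1.25, -0.002, 0, -0.004, 0.4],
  [-2.4, 0.15, 1.25, -0.002, 0, -0.004, 0.4],
])

```text
time: 30.8
position: [0.4246, 0.3058, 0.0669]
eef_rot: [[-0.869, -0.38, 0.317], [-0.357, 0.925, 0.129], [-0.342, -0.001, -0.94]]
ft_force: [0.4, -0.7, -2.1]
width: 0.0494
grasp_force: 20.0
```

```bash
python3 - <<'E'
from st import *
add();s=env.read_state();print(s['joint_positions'],bail(),s['width'],s['ft_force'],s['moment'])
print(inc(rgoal(-.002,0,.012)),inc(rgoal(-.002,0,.0)))
E
```

```text
[-18.3433  38.3716 -42.0712 138.0623 103.2902  34.6147 -37.2393] [-0.0021 -0.001   0.0231] 0.049439541224424156 [ 0.3794 -0.7146 -2.1043] [-0.0699  0.3654  0.0047]
(array([0.38, 0.1 , 1.05]), array([-0.001, -0.   , -0.001])) (array([0.79, 0.11, 2.17]), array([-0.001, -0.   , -0.001]))
```

>>> carry_out([
  [0.05, 0.02, 0.14, 0, 0, 0, 0.4],
  [0.1, 0.04, 0.28, 0, 0, 0, 0.4],
  [0.15, 0.06, 0.42, 0, 0, 0, 0.4],
  [0.2, 0.08, 0.56, 0, 0, 0, 0.4],
  [0.25, 0.1, 0.7, 0, 0, 0, 0.4],
  [0.3, 0.1, 0.84, 0, 0, 0, 0.4],
  [0.35, 0.1, 0.98, 0, 0, 0, 0.4],
  [0.41, 0.1, 1.12, 0, 0, 0, 0.4],
  [0.46, 0.1, 1.26, 0, 0, 0, 0.4],
  [0.46, 0.1, 1.26, 0, 0, 0, 0.4],
])

```text
time: 31.8
position: [0.4239, 0.3066, 0.0533]
eef_rot: [[-0.869, -0.38, 0.316], [-0.357, 0.925, 0.129], [-0.342, -0.001, -0.94]]
ft_force: [0.1, 0.5, -1.5]
width: 0.0495
grasp_force: 20.0
```

```bash
python3 - <<'E'
from st import *
add();s=env.read_state();print(bail(),s['width'],s['ft_force'],s['moment'])
print(inc(rgoal(-.001,0,.0)),inc(rgoal(0,0,-.0045)))
E
```

```text
[-0.0024 -0.0001  0.0095] 0.04950389586480872 [ 0.0938  0.509  -1.4876] [-0.1216  0.3018 -0.0011]
(array([0.19, 0.01, 0.94]), array([-0.001, -0.   , -0.001])) (array([0.25, 0.01, 1.4 ]), array([-0.001, -0.   , -0.001]))
```

>>> carry_out([
  [0.03, 0, 0.14, 0, 0, 0, 0.4],
  [0.06, 0, 0.28, 0, 0, 0, 0.4],
  [0.09, 0, 0.42, 0, 0, 0, 0.4],
  [0.12, 0, 0.56, 0, 0, 0, 0.4],
  [0.15, 0, 0.7, 0, 0, 0, 0.4],
  [0.18, 0, 0.84, 0, 0, 0, 0.4],
  [0.2, 0, 0.98, 0, 0, 0, 0.4],
  [0.22, 0, 1.1, 0, 0, 0, 0.4],
  [0.24, 0, 1.25, 0, 0, 0, 0.4],
  [0.24, 0, 1.25, 0, 0, 0, 0.4],
])

```text
time: 32.8
position: [0.4259, 0.3074, 0.0408]
eef_rot: [[-0.869, -0.38, 0.316], [-0.357, 0.925, 0.129], [-0.342, -0.001, -0.94]]
ft_force: [-0.5, 0.4, -0.5]
width: 0.0494
grasp_force: 20.0
```

```bash
python3 - <<'E'
from st import *
add();s=env.read_state();print(bail(),s['width'],s['ft_force'],s['moment'])
print(inc(rgoal(0,0,-.0065)),inc(rgoal(0,0,-.009)))
E
```

```text
[-0.0003 -0.0001 -0.003 ] 0.04942477867559193 [-0.474   0.4118 -0.4721] [-0.1147  0.2623 -0.0228]
(array([0.09, 0.01, 0.34]), array([-0.001, -0.   , -0.001])) (array([0.17, 0.01, 0.57]), array([-0.001, -0.   , -0.001]))
```

>>> carry_out([
  [0.02, 0, 0.08, 0, 0, 0, 0.4],
  [0.04, 0, 0.16, 0, 0, 0, 0.4],
  [0.06, 0, 0.24, 0, 0, 0, 0.4],
  [0.08, 0, 0.32, 0, 0, 0, 0.4],
  [0.1, 0, 0.38, 0, 0, 0, 0.4],
  [0.1, 0, 0.38, 0, 0, 0, 0.4],
  [0.1, 0, 0.38, 0, 0, 0, 0.4],
  [0.1, 0, 0.38, 0, 0, 0, 0.4],
  [0.1, 0, 0.38, 0, 0, 0, 0.4],
  [0.1, 0, 0.38, 0, 0, 0, 0.4],
])

```text
time: 33.8
position: [0.4267, 0.3081, 0.0376]
eef_rot: [[-0.869, -0.38, 0.318], [-0.357, 0.925, 0.13], [-0.344, -0.0, -0.939]]
ft_force: [0.2, 0.4, 5.4]
width: 0.0493
grasp_force: 20.0
```

```bash
python3 - <<'E'
from st import *
add();s=env.read_state();print(bail(),s['width'],s['ft_force'],s['moment'])
E
```

```text
[ 0.0006  0.0003 -0.0062] 0.04933874075874872 [0.2062 0.4485 5.3501] [ 0.1712 -0.4261  0.0787]
```

>>> carry_out([
  [0, 0, -0.04, 0, 0, 0, 0.4],
  [0, 0, -0.06, 0, 0, 0, 0.4],
  [0, 0, -0.06, 0, 0, 0, 0.56],
  [0, 0, -0.06, 0, 0, 0, 0.6],
  [0, 0, -0.06, 0, 0, 0, 0.65],
  [0, 0, -0.06, 0, 0, 0, 0.7],
  [0, 0, -0.06, 0, 0, 0, 0.75],
  [0, 0, -0.06, 0, 0, 0, 0.8],
  [0, 0, -0.06, 0, 0, 0, 0.85],
  [0, 0, -0.06, 0, 0, 0, 0.85],
])

```text
time: 34.8
position: [0.426, 0.3074, 0.0376]
eef_rot: [[-0.869, -0.38, 0.316], [-0.357, 0.925, 0.129], [-0.342, -0.001, -0.94]]
ft_force: [-0.1, 0.3, -0.8]
width: 0.0788
grasp_force: 0.0
```

```bash
python3 look.py 9;python3 - <<'E'
from st import *
add();s=env.read_state();print(bail(),s['width'],s['ft_force'],s['moment'])
T=tool();K=T@TR
print([proj("wrist",(K@np.r_[p,1])[:3],T)[1].round(1) for p in([-.0435,0,0],[-.0435,0,.035])])
a=cv2.imread("pics/w9.png").astype(float);ch=((a[...,2]-a[...,0])/(a.sum(2)+1));print((ch[190:268,240:265].mean(1)*1000).round(0).astype(int).tolist())
E
```

```text
34.8 [0.426  0.3074 0.0376] [-18.3319  42.8816 -42.8195 138.5588 108.692   38.3257 -42.1102]
[[-0.8692 -0.38    0.3164]
 [-0.3573  0.925   0.1294]
 [-0.3418 -0.0006 -0.9398]]
[-0.0001 -0.0001 -0.0062] 0.0789147839333424 [-0.5092 -0.3061 -0.6499] [-0.0722  0.1995 -0.0182]
[np.float64(205.8), np.float64(248.8)]
[32, 33, 31, 31, 31, 31, 32, 32, 32, 33, 33, 32, 31, 30, 30, 30, 32, 31, 31, 31, 32, 33, 31, 30, 27, 24, 24, 21, 20, 22, 23, 24, 27, 30, 28, 27, 25, 25, 25, 26, 26, 26, 26, 25, 25, 26, 26, 25, 20, 16, 16, 15, 18, 20, 24, 24, 24, 25, 25, 25, 25, 25, 24, 23, 23, 20, 19, 21, 23, 22, 21, 22, 22, 21, 21, 23, 23, 22]
```

>>> carry_out([
  [0.15, 0, -0.05, 0, 0, 0, 0.85],
  [0.5, 0, -0.17, 0, 0, 0, 0.85],
  [0.9, 0, -0.32, 0, 0, 0, 0.85],
  [1.4, 0, -0.5, 0, 0, 0, 0.85],
  [1.9, 0, -0.68, 0, 0, 0, 0.85],
  [2.4, 0, -0.86, 0, 0, 0, 0.85],
  [2.8, 0, -1, 0, 0, 0, 0.85],
  [3, 0, -1.2, 0, 0, 0, 0.85],
  [3, 0, -1.7, 0, 0, 0, 0.85],
  [3, 0, -2.5, 0, 0, 0, 0.85],
])

```text
time: 35.85
position: [0.3918, 0.2935, 0.051]
eef_rot: [[-0.869, -0.38, 0.316], [-0.357, 0.925, 0.129], [-0.341, -0.0, -0.94]]
ft_force: [0.2, -0.4, 0.6]
width: 0.0789
grasp_force: 0.0
```

```bash
python3 - <<'E'
from st import *
add();s=env.read_state();print(bail(),s['joint_positions'],s['ft_force'])
E
```

```text
[-0.037   0.0001  0.0072] [-19.107   41.1007 -45.3519 142.6468 108.6373  39.9994 -46.4785] [ 0.169  -0.3705  0.6089]
```

>>> carry_out([
  [-0.2, 0, -0.5, 0, 0, 0, 0.85],
  [-0.5, 0, -1.5, 0, 0, 0, 0.85],
  [-1, 0, -3, 0, 0, 0, 0.85],
  [-1.6, 0, -4.7, 0, 0, 0, 0.85],
  [-2.3, 0, -6.5, 0, 0, 0, 0.85],
  [-3, 0, -8.3, 0, 0, 0, 0.85],
  [-3.6, 0, -10, 0, 0, 0, 0.85],
  [-4, 0, -11.3, 0, 0, 0, 0.85],
  [-4.2, 0, -12, 0, 0, 0, 0.85],
  [-4.2, 0, -12, 0, 0, 0, 0.85],
])

```text
time: 36.85
position: [0.391, 0.2934, 0.1798]
eef_rot: [[-0.868, -0.38, 0.319], [-0.356, 0.925, 0.131], [-0.345, 0.0, -0.939]]
ft_force: [-0.4, -0.0, -0.0]
width: 0.0793
grasp_force: 0.0
```

```bash
python3 look.py 10; python3 - <<'E'
from st import *
add();s=env.read_state();print(s['position'],s['ft_force'])
T=np.load("pics/w10.npy");a=cv2.imread("pics/w10.png").astype(float)
A=np.eye(4);A[:3,:3]=RS;A[:3,3]=mid+RS@(LC+[0,0,-.0065])-[0,0,.09]
for nm,p in(("near bot",(-.0435,0,0)),("near top",(-.0435,0,.035)),("far top",(.0435,0,.035)),("bail",(0,0,.09))):
    print(nm,[proj("wrist",(A@np.r_[np.array(p)+[0,y,0],1])[:3],T).round(1) for y in(.025,-.025)])
ch=((a[...,2]-a[...,0])/(a.sum(2)+1));g=a.mean(2)
print((ch[180:300:3,225:285].mean(1)*1000).round(0).astype(int).tolist());print(g[180:300:3,225:285].mean(1).astype(int).tolist());print(g[180:300:3,225:285].std(1).astype(int).tolist())
b=[cv2.absdiff(cv2.imread(f"pics/{n}0.png"),cams.capture(n)) for n in("top",)]
E
```

```text
36.85 [0.391  0.2934 0.1798] [-16.9539  21.3711 -42.5751 136.7739  71.5252  26.5601  -8.5198]
[[-0.8683 -0.3797  0.3193]
 [-0.3564  0.9251  0.1311]
 [-0.3451  0.0001 -0.9386]]
[0.3909 0.2931 0.179 ] [ 0.2134 -0.3401 -0.0819]
near bot [array([274.4, 146.8]), array([228.7, 146.9])]
near top [array([276.5, 164.1]), array([226.4, 164.2])]
far top [array([273.1, 226.5]), array([230.7, 226.6])]
bail [array([278.2, 234.9]), array([224.9, 235.1])]
[22, 23, 23, 23, 24, 22, 21, 24, 25, 24, 20, 23, 40, 39, 39, 31, 34, 47, 47, 37, 29, 40, 40, 41, 41, 41, 41, 41, 42, 48, 49, 51, 48, 44, 42, 41, 60, 90, 12, 13]
[119, 116, 117, 114, 111, 110, 121, 137, 134, 122, 95, 135, 141, 143, 144, 115, 141, 147, 132, 107, 100, 114, 134, 140, 134, 131, 130, 130, 123, 66, 45, 46, 52, 62, 63, 59, 55, 54, 29, 36]
[23, 23, 23, 23, 26, 26, 23, 26, 27, 23, 16, 28, 30, 29, 29, 22, 25, 28, 28, 34, 30, 43, 33, 29, 35, 39, 40, 39, 42, 34, 14, 12, 10, 4, 4, 6, 9, 6, 1, 0]
```

```bash
python3 - <<'E'
from st import *
T=np.load("pics/w10.npy");a=cv2.imread("pics/w10.png");g=cv2.cvtColor(a,cv2.COLOR_BGR2GRAY).astype(float)
e=np.abs(cv2.Sobel(g,cv2.CV_64F,0,1))[:,232:272].mean(1);from scipy.signal import find_peaks
pk,_=find_peaks(e,height=18);pk=[p for p in pk if 120<p<245];print([(int(p),int(e[p])) for p in pk])
def rows(dz,rot,dx=0):
    out=[]
    for p in((-.0435,0),(-.0435,.0225),(-.0435,.035),(.0435,.035),(0,.0875),(0,.0925)):
        c,s=np.cos(rot),np.sin(rot);x,z=p[0],p[1]-.09;x,z=c*x+s*z+dx,-s*x+c*z+.09
        out.append(proj("wrist",mid+RS@(LC+[x,0,z-.0965+dz]),T)[1].round(1))
    return out
for k in((0,0),(-.0125,0),(0,.05),(0,-.05)):print(k,rows(*k))
# column extents of handle bar / slides
gx=np.abs(cv2.Sobel(g,cv2.CV_64F,1,0))
for r0,r1 in((150,160),(170,200),(228,240)):
    c=gx[r0:r1,205:300].mean(0);pk,_=find_peaks(c,height=25);print(r0,[(int(p)+205,int(c[p])) for p in pk])
E
```

```text
[(121, 231), (126, 255), (139, 156), (143, 20), (152, 64), (155, 45), (157, 38), (168, 196), (171, 132), (195, 19), (199, 99), (207, 127), (212, 156), (216, 19), (224, 152), (226, 137), (234, 156), (237, 122), (243, 105)]
(0, 0) [np.float64(146.9), np.float64(157.6), np.float64(164.2), np.float64(226.5), np.float64(233.1), np.float64(237.0)]
(-0.0125, 0) [np.float64(141.4), np.float64(151.5), np.float64(157.6), np.float64(219.2), np.float64(223.8), np.float64(227.4)]
(0, 0.05) [np.float64(144.3), np.float64(156.0), np.float64(163.1), np.float64(223.6), np.float64(233.0), np.float64(237.1)]
(0, -0.05) [np.float64(149.6), np.float64(159.4), np.float64(165.4), np.float64(229.5), np.float64(233.2), np.float64(236.9)]
150 [(212, 48), (216, 157), (219, 166), (223, 166), (227, 35), (233, 27), (257, 52), (261, 48), (264, 88), (269, 75), (273, 149), (294, 62)]
170 [(219, 101), (222, 98), (225, 92), (228, 120), (231, 127), (235, 145), (238, 122), (241, 144), (244, 111), (247, 145), (249, 141), (252, 112), (255, 97), (258, 104), (260, 135), (264, 210), (268, 191), (271, 111), (274, 98), (283, 143), (292, 143)]
228 [(226, 256), (231, 213), (243, 83), (264, 92), (272, 221), (277, 248)]
```

>>> carry_out([
  [0, 0, -0.3, 0, 0, 0, 0.85],
  [0, 0, -0.6, 0, 0, 0, 0.85],
  [0, 0, -1, 0, 0, 0, 0.85],
  [0, 0, -1, 0, 0, 0, 0.85],
  [0, 0, -1, 0, 0, 0, 0.85],
  [0, 0, -1, 0, 0, 0, 0.85],
  [0, 0, -1, 0, 0, 0, 0.85],
  [0, 0, -1, 0, 0, 0, 0.85],
  [0, 0, -1, 0, 0, 0, 0.85],
  [0, 0, -1, 0, 0, 0, 0.85],
])

```text
time: 37.95
position: [0.3874, 0.2917, 0.1874]
eef_rot: [[-0.869, -0.38, 0.316], [-0.357, 0.925, 0.129], [-0.342, -0.001, -0.94]]
ft_force: [-0.7, 0.3, 0.7]
width: 0.0793
grasp_force: 0.0
```

```bash
python3 - <<'E'
from st import *
s0=cams.capture("wrist");s1=cams.capture("wrist");s2=cams.capture("wrist")
print("motion",cv2.absdiff(s0,s2)[130:250,205:300].mean(),cv2.absdiff(s0,s2)[60:120,300:500].mean())
print(env.sign_off())
E
```

```text
motion 0.6405263157894737 0.38363888888888886
the job is handed in; nothing more can be done
None
```

I hung the S-hook in the rail's groove and let go, hung the rack from its lower curl, backed the arm clear and handed the job in at about 38 s; forces and the last pictures (measured, not viewed) agree with both hanging still, but sign-off returned no verdict.

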